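# Wash-up after the distillation run

### The arm

A 6-joint arm with a two-finger parallel gripper is mounted at the origin on the work surface. World frame = base frame: x ahead of the robot, y to its left, z up, the work surface at z = 0. Lengths are in mm, angles in rad, forces in N, time in s.
With the tool pointing down it reaches from about 350 to 775 mm from the base axis. Payload 7.3 kg.
Tool frame: the origin (TCP) lies between the finger pads; the fingertips stand 8 mm ahead of it and the grasp point (between the pads) lies 11 mm behind it; y points along the fingers, z is the direction in which the jaws open and shut, and the axes are right-handed (so a half turn about y gives the same grasp; the last joint's range is limited). The gripper opens to 92 mm and grips with 3 to 60 N. Pads are 19 mm wide; open, the fingers measure 130 mm over their backs; the gripper's body (75 mm by 190 mm) begins 47 mm behind the grasp point.
Start: joints at [-1.447, 0.342, 1.524, -0, 1.275, -0.146], TCP at [139.955, -506.021, 234.741] pointing down, gripper open.
Joint ranges: [-2.53, 2.53], [-0.77, 2.02], [0.04, 2.7], [-1, 4.14], [0.28, 2.66], [-3.11, 3.11]. Speed limits (rad/s): [2.57, 2.57, 3.14, 3.14, 3.14, 3.14].

### API

Orientations are given as [roll, pitch, yaw] about the fixed x, y, z axes, in that order (R = Rz(yaw) Ry(pitch) Rx(roll)).
In Python, from plant import bot, vision, job gives the robot as it stands. The module is installed in compiled form; this text tells all that it offers.
- The arm moves only by the tool arm_command, never from a script. Its argument "deltas" is a list of rows, each a list of 4 numbers: the shift along the tool's x, y, z in m, then the turn about the tool's y in degrees. In form: [[x, y, z, twist], ...]. A call has 1 to 5 rows; each row shifts and turns the commanded pose from where the row before left it, along the tool's axes as they then stand; what a row does not reach is not made up. A row lasts 1/10 s, in which the tool goes at most 50 mm and 8.59 degrees, less where a joint would pass 70% of its speed; a pose out of reach is approached as far as the arm can. A call is refused whole if a number of a shift passes 0.05 or a number of a turn 8.59, either way. A call with a gripper value outside its range is refused whole. "claw" is the closure in counts, from 0 (fully open) to 255 (shut), set as the call begins (left out, the last holds). The fingers move at their own pace and stop on an object; the grip force is fixed at half the most. Time passes only in rows, so rows that do not move let the fingers close. It gives the time, the measured TCP pose, the force and the opening at its end, in the units of the state.
- bot.get_obs(): the state, without advancing time (a new reading comes with each control period).
- vision.capture(name): name is "scene" or "top" or "wrist"; returns a dict with "img" (400x640x3 uint8, red, green, blue), "camera_matrix" (3x3 intrinsics, pixels), "world_to_cam" (4x4, takes a point from world to camera coordinates); the wrist camera has in their place "mount" (4x4, takes a point from camera to tool coordinates, whose origin is the TCP and whose axes are the tool frame's). Camera axes: x right, y down, z forward; pixel columns grow to the right and rows downward; lengths in mm; the calibration is good to about 2 mm. A picture is of the moment at which its call begins: read the wrist's pose just before it. There is no depth.
- job.close_job(): hands the job in, once; it reports no verdict.
Trained networks look in a picture, given as the dict that the camera call returned (one of the last four; its "shot" number tells which), for a name from the list of things; names that differ only in an ending like _2 or _b are one class to them, and where a whole thing is asked for, a point or a joint stands for the part that bears it (a point fixed in the world has none). Each returns a list of dicts, best first, with "confidence" (0 to 1); they miss things now and then, are a little off and sometimes report something else, mostly with a low value. They report only what shows in the picture. A call takes as long as a camera call. They do not tell look-alikes from the thing itself.
- vision.find_in(picture, name): "xyz" ([x, y, z] in mm, in the coordinates of the camera as it stood for that picture, good to about 4 mm: the middle of the surface that is visible of it).
- vision.regions_of(picture, name): "mask" (400x640 bool, what is visible of it).
The state is a dict: "time": time; "joint_positions": joint angles; "dq": joint speeds; "tau": joint torques, N m; "tool_pos": TCP position; "tcp_rot": TCP orientation; "contact_force": force on the tool from outside, world axes, zero at the start; "moment": the same for the moment, N m; "grip_width": finger opening in mm.
Only numpy, scipy, OpenCV 4.12 (cv2) and the standard library are available. Lean on these libraries where they do the work, as an engineer would, in place of code of your own. Each camera call takes 0.05 s, during which the arm holds its last target. There are 200 camera calls.

### The job

Wash up after the run: carry the tray by its handle to the ultrasonic bath, tip it so that all the rubber stoppers slide off into the basin (they are acid-wet: do not touch them with the robot), and only then press the bath's start button. Set the empty tray back down flat on its rubber mat, lined up as it was, and stand all the white stirring paddles in the grey holder cup, either end up. Leave everything else on the bench where it is.

Things in the scene. Friction and masses are not known exactly. Their poses are not given: they have to be found in the camera images.
- tray_handle (a point): Centre of the tray's grip, 75 mm above the underside, mid-tray: a black bar 100 (x) x 16 (y) x 30 mm (z), on a 4 mm web along x. Loose aluminium tray, 180 mm (x) x 150 mm (y), floor 4 mm, z up, 0.3 kg. Rims 24 mm high on both long sides and the -x end; the +x end is open: pieces slide off there once tipped 25 to 40 degrees. It starts on the mat.
- mat: Thin dark grey rubber mat fixed to the bench, the tray's place: 200 mm long (x), 170 mm wide (y), 3 mm thick. Origin at the centre of its underside.
- bath: Ultrasonic bath, fixed: an open steel basin, outside 230 (x) x 190 (y) x 100 mm high, walls 12 mm, inner floor 20 mm above the bench. Origin at the basin's centre on the bench, z up. On its -x side is a white control deck 60 mm wide (x), 190 mm long, 60 mm high, with the start button on top.
- start_top (a point): Top centre of the bath's start button, a round grey push button 32 mm across facing up, in a black collar, 78 mm above the bench. Spring-loaded, 6 mm of travel downward, about 5 N when fully down.
- start (a joint): Travel of the start button in m: 0 out, 0.006 fully pressed; it springs back. It counts as pressed beyond 0.004.
- holder: Grey plastic holder cup, fixed, round and open on top: 125 mm high, straight sides, outer radius 48 mm, walls 4 mm, floor 6 mm thick. Origin at the centre of its foot on the bench, z up.
- stopper1_mid (a point): Centre of a reddish-brown rubber stopper, a plain cylinder 42 mm in diameter and 34 mm high (z its axis), 35 g, loose, standing on the tray at the start. 3 to 5 are present, the others are absent (None).
- stopper2_mid (a point): Another such stopper, or absent.
- stopper3_mid (a point): Another such stopper, or absent.
- stopper4_mid (a point): Another such stopper, or absent.
- stopper5_mid (a point): Another such stopper, or absent.
- paddle1_mid (a point): Centre of a white plastic double-ended stirring paddle, 220 mm long (x): a middle bar 140 mm long, 14 mm wide (y), 12 mm thick (z) and at each end a flat blade 22 mm wide, 6 mm thick. Both ends are alike. 60 g, loose, lying side by side on a thin (3 mm) fixed drip mat at the start, centre 9 mm above the bench. 3 or 4 are present.
- paddle2_mid (a point): Another such paddle, or absent.
- paddle3_mid (a point): Another such paddle, or absent.
- paddle4_mid (a point): Another such paddle, or absent.
- jar: Small amber jar, 64 mm across, 85 mm high, loose; leave it alone. Origin at the centre of its underside.
- wash_bottle: White wash bottle, 70 mm across, 170 mm high, loose; leave it alone. Origin at the centre of its underside.
- dish: Glass dish, 90 mm across, 16 mm high, loose; leave it alone. Origin at the centre of its underside.
Mind the look-alikes: they are no part of the job. What is shaped like the part that bears paddle3_mid but pink is not meant.

How it is judged:
By the outcome, as a careful person would: the job done as asked, in the order asked, and still so for the second after the job is handed in, with the robot touching nothing.
Of stopper1, stopper2, stopper3, stopper4, stopper5 only 3 to 5 are there at a start; the rules pass over those that are not, and their reading is None.
Of paddle1, paddle2, paddle3, paddle4 only 3 to 4 are there at a start; the rules pass over those that are not, and their reading is None.
At some moment in a run one of paddle1, paddle4 may be knocked a few centimetres aside while the robot is not near it.
It also fails if it takes over 210 s, if anything falls off the work surface, if the arm or the gripper's body presses on something with over 40 N, if the wrist force passes 120 N, or if a joint passes its speed limit or range.

## Working session

There is one attempt and no reset: what is moved stays moved. The work goes in short steps, Python scripts to look and compute and a tool call to move; the robot and the scene stay as the last step left them, time stands still between calls to the robot, and variables do not carry over. Pictures are saved under pics/ and viewed, about 12 in all and at most 16, crops included, and the job is handed in when it is done.

Besides the shell and the picture viewer there is one more tool, called as a command line: name --pt "numbers of a row" for each row, then --argument value for the rest. arm_command: Moves the arm, as the interface text tells. Its arguments: {"type":"object","properties":{"deltas":{"type":"array","items":{"type":"array","items":{"type":"number"}}},"claw":{"type":"number"}},"required":["deltas"]}

```bash
mkdir -p pics; cat > h.py <<'E'
import numpy as np, cv2
from scipy.spatial.transform import Rotation as R
from plant import bot, vision, job
def toolT():
    o=bot.get_obs(); T=np.eye(4); T[:3,:3]=R.from_euler('xyz',o['tcp_rot']).as_matrix(); T[:3,3]=o['tool_pos']; return T
def cap(n):
    T=toolT(); p=vision.capture(n)
    p['c2w']=T@p['mount'] if n=='wrist' else np.linalg.inv(p['world_to_cam'])
    return p
def save(p,f): cv2.imwrite('pics/'+f,p['img'][:,:,::-1])
def W(p,x): return (p['c2w']@np.append(x,1))[:3]
def ray(p,uv,z):
    K=p['camera_matrix']; d=p['c2w'][:3,:3]@np.linalg.solve(K,[uv[0],uv[1],1.]); c=p['c2w'][:3,3]
    return c+d*(z-c[2])/d[2]
def px(p,w):
    q=np.linalg.inv(p['c2w'])@np.append(w,1); q=p['camera_matrix']@q[:3]; return q[:2]/q[2]
E
python3 - <<'E'
from h import *
np.set_printoptions(precision=1,suppress=True)
o=bot.get_obs(); print(o['time'],o['tool_pos'],o['tcp_rot'],o['grip_width']); print(toolT())
for n in('top','scene'):
    p=cap(n); save(p,n+'1.png')
    for k in ['tray_handle','mat','bath','start_top','holder','stopper1_mid','paddle1_mid','jar','wash_bottle','dish']:
        for d in vision.find_in(p,k):
            if d['confidence']>.3: print(n,k,round(d['confidence'],2),W(p,d['xyz']),px(p,W(p,d['xyz'])))
    print(bot.get_obs()['time'])
E
```

```text
0.0 [ 139.9 -505.6  234.1] [-1.6  0.  -2.9] 91.74480684270623
[[  -1.    -0.     0.3  139.9]
 [  -0.3    0.    -1.  -505.6]
 [  -0.    -1.    -0.   234.1]
 [   0.     0.     0.     1. ]]
top tray_handle 0.8 [498.8 -42.3   8.4] [310.3 185.5]
top mat 0.59 [462.3  14.4   3.5] [294.6 195.5]
top bath 0.73 [ 550.9 -309.9   20.2] [384.8 171.3]
top start_top 0.46 [ 579.3 -508.1  115.7] [446.5 158.2]
top start_top 0.32 [341.9 167.3  18.9] [250.9 227.8]
top holder 0.72 [709.  -83.5  49.3] [322.3 126. ]
top holder 0.72 [ 555.7 -312.9   21.4] [385.6 170. ]
top paddle1_mid 0.82 [488.7 401.3  13. ] [187.9 186.9]
top jar 0.65 [668.4  78.   86.7] [276.4 133.9]
top wash_bottle 0.61 [ 576.6 -509.8  116.8] [447.1 158.9]
top dish 0.65 [340.1 168.4  16.3] [250.7 228.4]
0.55
scene tray_handle 0.85 [517.3 -64.   18.7] [326.3 226.5]
scene tray_handle 0.71 [355.3 162.   10.9] [371.2 173.9]
scene mat 0.87 [ 570.8 -102.2    1. ] [320.9 248.3]
scene bath 0.44 [357.1 162.6  15.1] [371.8 173.2]
scene holder 0.91 [713.3 -84.   77.7] [351.5 268.9]
scene paddle1_mid 0.73 [502.5 413.5   9.4] [464.1 184.2]
scene paddle1_mid 0.6 [ 618.2 -516.6  104.3] [159.5 286.9]
scene jar 0.84 [696.6  69.9  60.8] [402.6 250.1]
scene jar 0.57 [607.7 187.1  11.8] [420.  226.4]
scene wash_bottle 0.88 [ 617.5 -515.9  100.8] [160.2 287.4]
scene wash_bottle 0.71 [355.3 163.   13.3] [371.5 173.3]
scene wash_bottle 0.31 [502.5 413.2  13.4] [464.3 183.3]
scene dish 0.73 [354.6 163.3  12.3] [371.5 173.4]
1.1
```

```bash
python3 - <<'E'
import cv2
a=cv2.imread('pics/top1.png');cv2.imwrite('pics/top1c.png',cv2.resize(a[100:260,140:480],None,fx=2.35,fy=2.35,interpolation=cv2.INTER_CUBIC))
E
```

```text
(no output)
```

View pics/top1c.png

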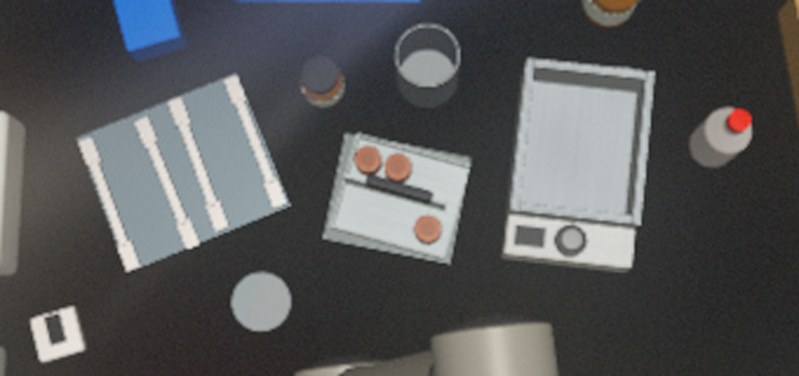

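View pics/scene1.png

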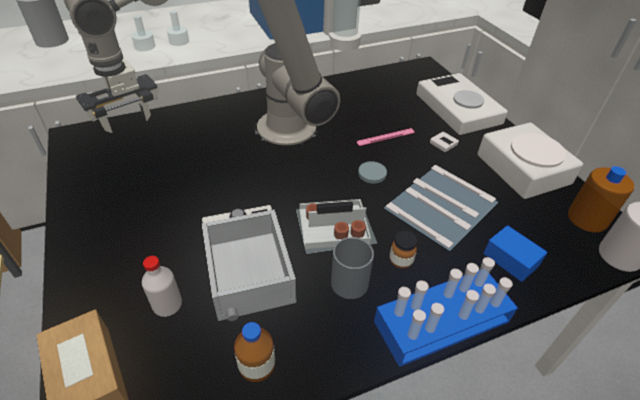

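Top view: 3 stoppers on the tray, with its handle bar at about (310,180). There are 4 white paddles at left, around (160-260,135-205), and the bath is at right with its deck and button at about (383,202). Holder is at (322,126), jar at (277,134), dish at (251,228). In the scene view the pink look-alike lies apart at (385,137). The tool can only twist about its own axis, so I'll tip the tray by pivoting it in the grip against the bath wall.

```bash
python3 - <<'E'
from h import *
np.set_printoptions(precision=1,suppress=True)
p=cap('top'); f=lambda c:(c[0]/2.35+140-.3,c[1]/2.35+100-.3)
for n,c,z in [('bar L',(368,182),90),('bar R',(432,197),90),('mid',(400,190),90),('button',(570,240),78),('deckBL',(503,262),60),('deckBR',(632,268),60),
 ('rimTL',(530,60),100),('rimTR',(654,71),100),('rimBL',(510,213),100),('rimBR',(640,222),100),('trayTL',(348,135),27),('trayTR',(470,158),27),('trayBR',(448,262),27),('trayBL',(323,238),27),('cup',(427,50),125),
 ('p1a',(89,145),9),('p1b',(130,262),9),('p2a',(143,125),9),('p2b',(190,240),9),('p3a',(177,107),9),('p3b',(219,222),9),('p4a',(234,83),9),('p4b',(280,200),9),('jar',(321,72),85)]:
    print(n,ray(p,f(c),z))
a=p['img'][:,:,::-1]; b=cv2.imread('pics/scene1.png')
t=cv2.resize(a[150:220,270:350],None,fx=5,fy=5,interpolation=cv2.INTER_CUBIC)
s=cv2.resize(b[185:265,290:386],None,fx=4.16,fy=4.375,interpolation=cv2.INTER_CUBIC)
cv2.imwrite('pics/z.png',np.hstack([t,s[:350]]))
E
```

```text
bar L [513.7   5.1  90. ]
bar R [492.1 -89.5  90. ]
mid [502.1 -42.3  90. ]
button [ 431.9 -292.9   78. ]
deckBL [ 400.5 -195.8   60. ]
deckBR [ 393.5 -386.2   60. ]
rimTL [ 698.1 -233.1  100. ]
rimTR [ 682.5 -416.2  100. ]
rimBL [ 467.7 -203.3  100. ]
rimBR [ 456.3 -391.9  100. ]
trayTL [598.7  40.1  27. ]
trayTR [ 564.2 -147.5   27. ]
trayBR [ 403.6 -114.9   27. ]
trayBL [438.3  75.1  27. ]
cup [704.8 -80.  125. ]
p1a [583.5 445.    9. ]
p1b [400.7 372.5   9. ]
p2a [616.1 361.8   9. ]
p2b [435.7 281.4   9. ]
p3a [645.3 309.7   9. ]
p3b [464.1 237.6   9. ]
p4a [684.6 221.6   9. ]
p4b [499.4 144.4   9. ]
jar [681.8  78.6  85. ]
```

View pics/z.png

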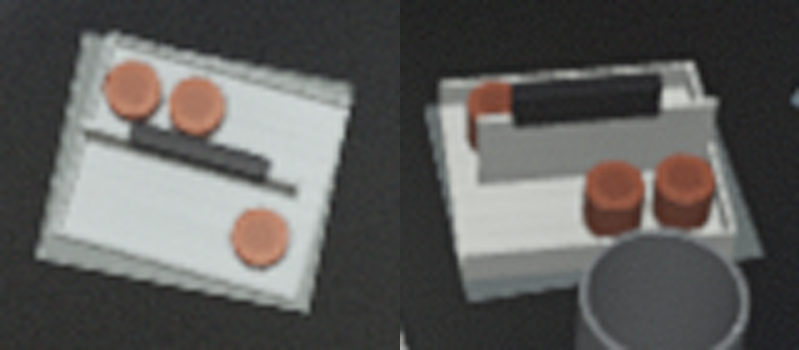

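The open end of the tray faces -y, towards the bath. Now I'll go over the tray for a wrist look.

```bash
cat >> h.py <<'E'
def go(x,y,z,jaw=None):
    "print shift in tool axes (m) and twist (deg) to bring TCP to xyz and jaw heading (mod 180)"
    T=toolT(); d=T[:3,:3].T@(np.array([x,y,z])-T[:3,3])/1000
    h=np.degrees(np.arctan2(T[1,2],T[0,2])); xh=np.degrees(np.arctan2(T[1,0],T[0,0]))
    tw=None if jaw is None else -((jaw-h+90)%180-90)
    o=bot.get_obs(); print('t',round(o['time'],2),'pos',np.round(T[:3,3],1),'jaw',round(h,1),'xh',round(xh,1),'SHIFT',np.round(d,4),'TWIST',tw and round(tw,2),'j6',np.round(o['joint_positions'][5],2),'F',np.round(o['contact_force'],1))
E
python3 -c "
from h import *
go(500,-40,300,168); go(460,-40,300,168)"
```

```text
t 1.15 pos [ 140.  -506.   234.7] jaw -74.5 xh -164.5 SHIFT [-0.4712 -0.0653 -0.3532] TWIST -62.54 j6 -0.15 F [ 0.8 -0.2 -0.1]
t 1.15 pos [ 140.  -506.   234.7] jaw -74.5 xh -164.5 SHIFT [-0.4327 -0.0653 -0.3638] TWIST -62.54 j6 -0.15 F [ 0.8 -0.2 -0.1]
```

arm_command --pt "0 -0.03 0 0" --pt "0 -0.035 0 0" --pt "-0.029 0 -0.024 -4" --pt "-0.029 0 -0.024 -4" --pt "-0.029 0 -0.024 -4" --claw 0

```text
time: 1.65
tool_pos: [198.4, -408.3, 299.8]
tcp_rot: [-1.57, 0.0, -2.66]
contact_force: [1.0, 0.7, 0.1]
grip_width: 91.9
```

arm_command --pt "-0.029 0 -0.024 -4" --pt "-0.029 0 -0.024 -4" --pt "-0.029 0 -0.024 -4" --pt "-0.029 0 -0.024 -4" --pt "-0.029 0 -0.024 -4"

```text
time: 2.15
tool_pos: [246.3, -226.9, 299.8]
tcp_rot: [-1.57, 0.0, -2.311]
contact_force: [0.5, 0.1, 0.8]
grip_width: 91.9
```

```bash
python3 -c "
from h import *
go(460,-40,300,168)"
```

```text
t 2.15 pos [ 246.3 -226.9  299.8] jaw -42.4 xh -132.4 SHIFT [-2.821e-01 -2.000e-04  3.190e-02] TWIST -30.38 j6 -0.23 F [0.5 0.1 0.8]
```

arm_command --pt "-0.04 0 0.0045 0" --pt "-0.04 0 0.0045 0" --pt "-0.04 0 0.0045 0" --pt "-0.04 0 0.0045 0" --pt "-0.04 0 0.0045 0"

```text
time: 2.65
tool_pos: [399.0, -94.8, 300.0]
tcp_rot: [-1.57, 0.0, -2.313]
contact_force: [0.6, -0.5, 0.4]
grip_width: 91.5
```

arm_command --pt "-0.041 0 0.0045 0" --pt "-0.041 0 0.0045 0" --pt "0 0 0 -8" --pt "0 0 0 -8" --pt "0 0 0 -8"

```text
time: 3.15
tool_pos: [460.2, -41.4, 299.5]
tcp_rot: [-1.571, -0.0, -1.888]
contact_force: [-0.1, 0.8, -0.8]
grip_width: 92.0
```

arm_command --pt "0 0 0 -6.4" --pt "0 0 0 0"

```text
time: 3.35
tool_pos: [460.0, -41.8, 299.7]
tcp_rot: [-1.571, -0.0, -1.782]
contact_force: [0.0, -0.7, -0.6]
grip_width: 91.7
```

```bash
python3 -c "
from h import *
go(460,-40,300,168)
p=cap('wrist'); save(p,'w1.png'); print(p['mount'].round(2))
for d in vision.find_in(p,'tray_handle')+vision.find_in(p,'stopper1_mid'): print(d['confidence'],W(p,d['xyz']),px(p,W(p,d['xyz'])))
"
```

```text
t 3.35 pos [460.  -41.8 299.7] jaw -12.1 xh -102.1 SHIFT [-0.0017 -0.0003 -0.0004] TWIST -0.08 j6 -0.05 F [ 0.  -0.7 -0.6]
[[   0.      0.96    0.28  -75.41]
 [  -0.     -0.28    0.96 -150.21]
 [   1.     -0.     -0.     -0.47]
 [   0.      0.      0.      1.  ]]
0.63 [502.5133573  -22.91616646   8.2186616 ] [339.9296755  149.86447359]
```

View pics/w1.png

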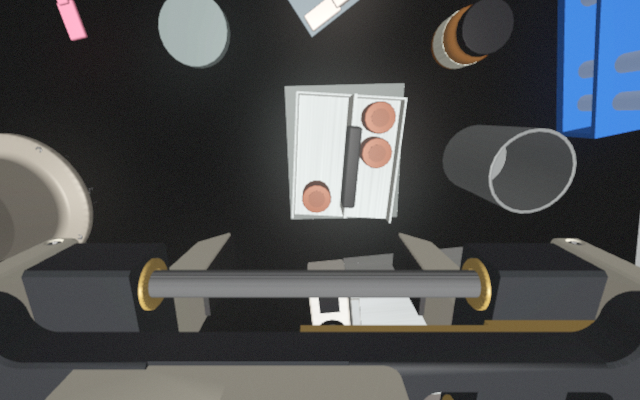

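Wrist view: the tray fills about (292-406, 92-220). The bar top runs from about (355,127) to (348,207), the 3 stoppers are on the tray, and a mat edge shows at left and top. Nothing stands between the tray and the bath below it.

```bash
python3 -c "
from h import *
np.set_printoptions(precision=1,suppress=True)
p=cap('wrist'); g=p['img'].astype(int); m=((g.sum(2)<230)).astype(np.uint8); m[:110]=0;m[220:]=0;m[:,:335]=0;m[:,365:]=0
m=cv2.morphologyEx(m,cv2.MORPH_OPEN,np.ones((5,5)))
n,l,s,c=cv2.connectedComponentsWithStats(m)
for i in range(1,n):
  ys,xs=np.where(l==i); r=cv2.minAreaRect(np.c_[xs,ys].astype(np.float32)); print(s[i],c[i],r)
  # top face: ends of axis
for n,u,z in [('barT',(355,127),90),('barB',(348.5,207),90),('matTL',(285,85),3),('matTR',(405,83),3),('matBL',(289,219),3),('trTL',(296,92),31),('trTR',(406,97),31),('trBR',(392,220),27),('trBL',(292,218),27)]: print(n,ray(p,u,z))
"
```

```text
barT [520.1   9.4  90. ]
barB [494.6 -85.9  90. ]
matTL [444.7  81.6   3. ]
matTR [610.1  48.    3. ]
matBL [ 402.8 -113.7    3. ]
trTL [458.8  66.9  31. ]
trTR [600.7  29.4  31. ]
trBR [ 558.4 -140.8   27. ]
trBL [ 411.5 -105.3   27. ]
```

```bash
python3 -c "
from h import *
go(507,-38,67,-14)"
```

```text
t 3.55 pos [460.  -41.9 299.7] jaw -12.3 xh -102.3 SHIFT [-0.0138  0.2327  0.045 ] TWIST 1.72 j6 -0.04 F [ 0.2  0.4 -0.4]
```

arm_command --pt "-0.0138 0 0.022 1.7" --pt "0 0 0.023 0" --pt "0 0.04 0 0" --pt "0 0.04 0 0" --pt "0 0.04 0 0"

```text
time: 4.05
tool_pos: [506.9, -38.5, 178.5]
tcp_rot: [-1.57, -0.0, -1.814]
contact_force: [0.3, 0.1, -0.1]
grip_width: 91.6
```

arm_command --pt "0 0.04 0 0" --pt "0 0.04 0 0" --pt "0 0.033 0 0" --pt "0 0 0 0"

```text
time: 4.45
tool_pos: [503.9, -38.0, 63.0]
tcp_rot: [-1.579, -0.0, -1.814]
contact_force: [-1.4, 0.8, -0.4]
grip_width: 91.7
```

```bash
python3 -c "
from h import *
go(507,-38,67,-14)
p=cap('wrist'); save(p,'w2.png')"
```

```text
t 4.45 pos [503.9 -38.   63. ] jaw -13.9 xh -103.9 SHIFT [-0.0007 -0.004   0.003 ] TWIST 0.07 j6 0.02 F [-1.4  0.8 -0.4]
```

View pics/w2.png

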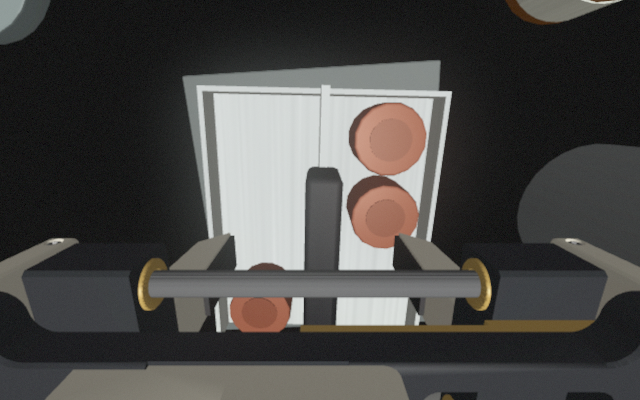

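The bar is centred between the fingers (about column 323) and the fingertips clear the stoppers. Closing the gripper.

arm_command --pt "0 0 0 0" --pt "0 0 0 0" --pt "0 0 0 0" --pt "0 0 0 0" --pt "0 0 0 0" --claw 255

```text
time: 5.0
tool_pos: [507.1, -38.5, 67.3]
tcp_rot: [-1.57, -0.0, -1.812]
contact_force: [1.4, 0.7, 0.1]
grip_width: 56.6
```

arm_command --pt "0 0 0 0" --pt "0 0 0 0" --pt "0 0 0 0" --pt "0 0 0 0"

```text
time: 5.4
tool_pos: [506.8, -38.5, 66.6]
tcp_rot: [-1.571, -0.0, -1.812]
contact_force: [-0.1, 0.2, -1.0]
grip_width: 24.4
```

```bash
python3 -c "
from h import *
go(507,-38,200,-14)"
```

```text
t 5.4 pos [506.8 -38.5  66.6] jaw -13.8 xh -103.8 SHIFT [-5.000e-04 -1.334e-01  1.000e-04] TWIST 0.15 j6 0.02 F [-0.1  0.2 -1. ]
```

arm_command --pt "0 0 0 0" --pt "0 0 0 0" --pt "0 0 0 0" --pt "0 0 0 0" --pt "0 -0.01 0 0"

```text
time: 5.9
tool_pos: [505.5, -38.2, 75.7]
tcp_rot: [-1.575, -0.0, -1.812]
contact_force: [-0.7, 0.2, -2.9]
grip_width: 16.2
```

arm_command --pt "0 -0.02 0 0" --pt "0 -0.025 0 0" --pt "0 -0.025 0 0" --pt "0 -0.025 0 0" --pt "0 -0.028 0 0"

```text
time: 6.4
tool_pos: [506.0, -38.3, 200.7]
tcp_rot: [-1.572, -0.0, -1.812]
contact_force: [-0.5, -0.4, -3.0]
grip_width: 15.5
```

arm_command --pt "0 0 0 0" --pt "0 0 0 0" --pt "0 0 0 0"

```text
time: 6.7
tool_pos: [505.7, -38.3, 198.2]
tcp_rot: [-1.574, -0.0, -1.812]
contact_force: [-0.0, 0.1, -4.5]
grip_width: 16.0
```

```bash
python3 - <<'E'
from h import *
go(507,-38,200,-14)
p=cap('wrist'); save(p,'w3.png')
# target: bath wall edge +y, X=75 inside
a=np.radians(-6.3); bx=np.array([np.cos(a),np.sin(a)]); by=np.array([-bx[1],bx[0]]); c=np.array([576,-311])
for X in (75,): 
    t=c+by*(95-X); print(t); go(t[0],t[1],200,-6.3)
E
```

```text
t 6.7 pos [505.7 -38.3 198.2] jaw -13.8 xh -103.8 SHIFT [-0.0006 -0.0018  0.0011] TWIST 0.16 j6 0.01 F [-0.   0.1 -4.5]
[ 578.19468622 -291.12078089]
t 6.75 pos [505.8 -38.3 198.1] jaw -13.8 xh -103.8 SHIFT [ 0.2281 -0.0023  0.1308] TWIST -7.55 j6 0.01 F [-0.   0.4 -3.8]
```

View pics/w3.png

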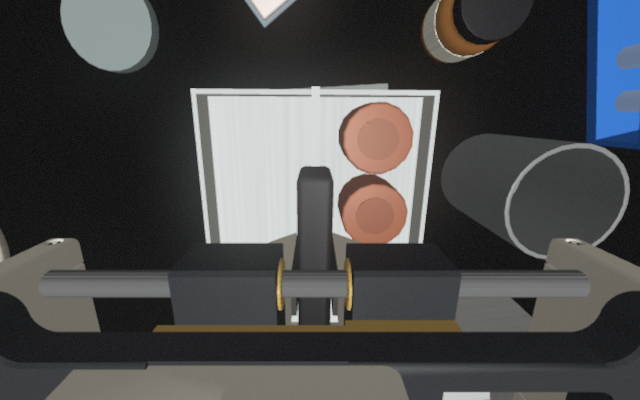

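The tray lifted level with its stoppers in place. Carrying it gently over the basin's near wall.

arm_command --pt "0.0043 0 0.0025 0" --pt "0.0087 0 0.005 0" --pt "0.013 0 0.0075 0" --pt "0.0174 0 0.01 0" --pt "0.0174 0 0.01 0"

```text
time: 7.25
tool_pos: [526.6, -107.8, 199.5]
tcp_rot: [-1.571, -0.0, -1.813]
contact_force: [-0.4, -0.6, -3.1]
grip_width: 15.9
```

arm_command --pt "0.0174 0 0.01 0" --pt "0.0174 0 0.01 0" --pt "0.0174 0 0.01 0" --pt "0.0174 0 0.01 0" --pt "0.0174 0 0.01 0"

```text
time: 7.75
tool_pos: [554.2, -204.4, 199.4]
tcp_rot: [-1.571, -0.0, -1.813]
contact_force: [-0.0, 1.1, -3.9]
grip_width: 16.0
```

arm_command --pt "0.0174 0 0.01 0" --pt "0.0174 0 0.01 0" --pt "0.0174 0 0.01 0" --pt "0.013 0 0.0075 0" --pt "0.0087 0 0.005 0"

```text
time: 8.25
tool_pos: [577.5, -286.6, 199.1]
tcp_rot: [-1.571, -0.0, -1.814]
contact_force: [1.3, -0.4, -3.8]
grip_width: 15.8
```

arm_command --pt "0.0043 0 0.0025 -1.5" --pt "0 0 0 -2" --pt "0 0 0 -2" --pt "0 0 0 -2" --pt "0 0 0 0"

```text
time: 8.75
tool_pos: [578.8, -289.5, 199.4]
tcp_rot: [-1.571, 0.0, -1.681]
contact_force: [0.1, 0.2, -4.0]
grip_width: 15.6
```

```bash
python3 - <<'E'
from h import *
np.set_printoptions(precision=1,suppress=True)
go(578,-291,200,-6.3)
p=cap('wrist'); save(p,'w4.png')
E
```

```text
t 8.75 pos [ 578.8 -289.5  199.4] jaw -6.3 xh -96.3 SHIFT [ 0. -0. -0.] TWIST -0.03 j6 -0.47 F [ 0.1  0.2 -4. ]
```

View pics/w4.png

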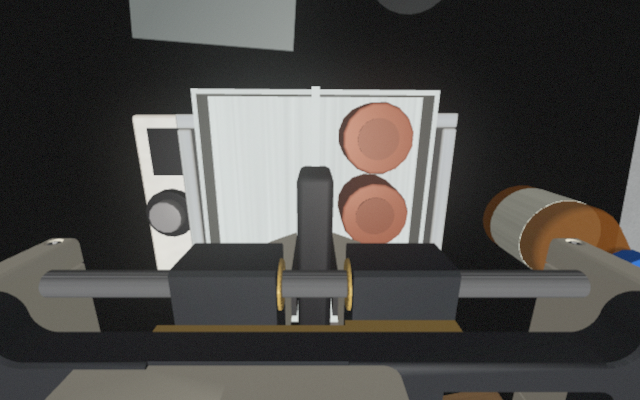

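```bash
python3 - <<'E'
from h import *
np.set_printoptions(precision=1,suppress=True)
p=cap('wrist')
for u,z in [((178,115),100),((457,114),100),((193,240),100),((442,240),100),((165,214),78),((133,116),60)]: print(u,ray(p,u,z))
E
```

```text
(178, 115) [ 477.6 -201.3  100. ]
(457, 114) [ 701.5 -225.8  100. ]
(193, 240) [ 465.1 -309.7  100. ]
(442, 240) [ 690.3 -335.2  100. ]
(165, 214) [ 433.6 -288.5   78. ]
(133, 116) [ 417.9 -195.3   60. ]
```

arm_command --pt "-0.01 0.005 0 0" --pt "-0.01 0.01 0 0" --pt "0 0.01 0 0" --pt "0 0.004 0 0" --pt "0 0 0 0"

```text
time: 9.35
tool_pos: [580.7, -268.9, 169.4]
tcp_rot: [-1.573, 0.001, -1.681]
contact_force: [-0.3, 0.7, -3.4]
grip_width: 16.1
```

arm_command --pt "0.002 0.004 0 0" --pt "0.002 0.004 0 0" --pt "0.002 0.004 0 0" --pt "0.002 0.003 0 0" --pt "0.001 0.003 0 0"

```text
time: 9.85
tool_pos: [580.8, -281.6, 156.0]
tcp_rot: [-1.566, -0.006, -1.683]
contact_force: [-4.1, -8.5, 13.7]
grip_width: 15.5
```

arm_command --pt "0 0.003 0 0" --pt "0 0.003 0 0" --pt "0 0.003 0 0" --pt "0 0 0 0"

```text
time: 10.25
tool_pos: [581.3, -284.9, 149.1]
tcp_rot: [-1.562, -0.012, -1.683]
contact_force: [-5.1, -15.8, 16.2]
grip_width: 16.0
```

```bash
python3 - <<'E'
from h import *
go(580,-277,134.5,-6.3)
p=cap('wrist'); q=cap('scene'); 
cv2.imwrite('pics/m1.png',np.hstack([p['img'][60:260,150:500,::-1],cv2.resize(q['img'][190:330,180:400,::-1],(440,280))[:200]]))
E
```

```text
t 10.25 pos [ 581.3 -284.9  149.1] jaw -6.4 xh -96.4 SHIFT [-0.0079  0.0145 -0.0023] TWIST -0.14 j6 -0.46 F [ -5.1 -15.8  16.2]
```

View pics/m1.png

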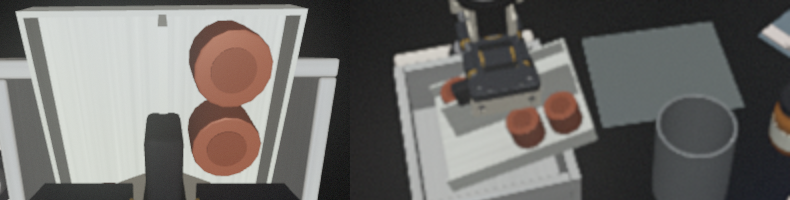

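It is tipping as planned, with the +x end going down into the basin and forces around 20 N. Lowering further.

arm_command --pt "0 0.003 0 0" --pt "0 0.003 0 0" --pt "0 0.003 0 0" --pt "0 0.003 0 0" --pt "0 0 0 0"

```text
time: 10.85
tool_pos: [581.2, -287.3, 138.1]
tcp_rot: [-1.56, -0.016, -1.684]
contact_force: [-6.8, -22.6, 19.2]
grip_width: 15.7
```

arm_command --pt "0 0.003 0 0" --pt "0 0.002 0 0" --pt "0 0 0 0" --pt "0 0 0 0"

```text
time: 11.25
tool_pos: [581.1, -287.5, 133.2]
tcp_rot: [-1.56, -0.016, -1.684]
contact_force: [-7.4, -23.3, 19.7]
grip_width: 15.8
```

```bash
python3 - <<'E'
from h import *
go(580,-277,134.5,-6.3)
p=cap('wrist'); q=cap('scene'); 
cv2.imwrite('pics/m2.png',np.hstack([p['img'][60:260,150:500,::-1],cv2.resize(q['img'][190:330,180:400,::-1],(440,280))[:200]]))
E
```

```text
t 11.25 pos [ 581.1 -287.5  133.2] jaw -6.5 xh -96.5 SHIFT [-0.0103 -0.0015 -0.0023] TWIST -0.17 j6 -0.46 F [ -7.4 -23.3  19.7]
```

View pics/m2.png

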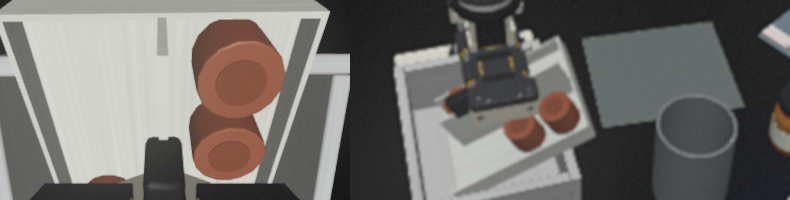

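arm_command --pt "-0.003 0 0 0" --pt "-0.003 0 0 0" --pt "-0.002 0 0 0" --pt "0 0 0 0" --pt "0 0 0 0"

```text
time: 11.85
tool_pos: [582.8, -282.3, 135.3]
tcp_rot: [-1.556, -0.021, -1.684]
contact_force: [-8.7, -30.2, 25.9]
grip_width: 16.2
```

arm_command --pt "0 0 0 0" --pt "0 0 0 0" --pt "0 0 0 0" --pt "0 0 0 0" --pt "0 0 0 0"

```text
time: 12.35
tool_pos: [582.8, -282.3, 135.3]
tcp_rot: [-1.556, -0.021, -1.684]
contact_force: [-9.5, -28.8, 26.2]
grip_width: 15.8
```

```bash
python3 - <<'E'
from h import *
go(580,-277,134.5,-6.3)
p=cap('wrist'); q=cap('scene'); 
cv2.imwrite('pics/m3.png',np.hstack([p['img'][60:260,150:500,::-1],cv2.resize(q['img'][190:330,180:400,::-1],(440,280))[:200]]))
E
```

```text
t 12.35 pos [ 582.8 -282.3  135.3] jaw -6.5 xh -96.5 SHIFT [-0.005   0.0007 -0.0034] TWIST -0.18 j6 -0.44 F [ -9.5 -28.8  26.2]
```

View pics/m3.png

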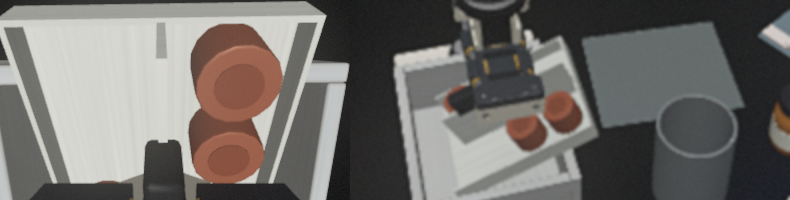

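arm_command --pt "0 0.003 0 0" --pt "0 0.003 0 0" --pt "0 0.003 0 0" --pt "0 0 0 0" --pt "0 0 0 0"

```text
time: 12.95
tool_pos: [582.9, -280.7, 125.1]
tcp_rot: [-1.557, -0.018, -1.684]
contact_force: [-7.2, -26.0, 21.1]
grip_width: 15.7
```

arm_command --pt "0 0.003 0 0" --pt "0 0 0 0" --pt "0 0 0 0" --pt "0 0 0 0" --pt "0 0 0 0"

```text
time: 13.45
tool_pos: [582.9, -280.8, 122.0]
tcp_rot: [-1.558, -0.018, -1.684]
contact_force: [-7.9, -26.6, 21.1]
grip_width: 16.2
```

```bash
python3 - <<'E'
from h import *
go(580,-277,134.5,-6.3)
p=cap('wrist'); q=cap('scene'); save(p,'w6.png'); save(q,'s6.png')
m=(p['img'].astype(int)@[2,-1,-1]>60); print('red',m.sum(), [tuple(map(int,(a.mean(),b.mean()))) for a,b in [np.where(m)[::-1]]])
for d in vision.find_in(p,'stopper1_mid')+vision.find_in(q,'stopper1_mid'): print(d['confidence'],d['xyz'])
for d in vision.regions_of(p,'stopper1_mid'): ys,xs=np.where(d['mask']); print(d['confidence'],len(xs),xs.mean(),ys.mean())
E
```

```text
t 13.45 pos [ 582.9 -280.8  122. ] jaw -6.5 xh -96.5 SHIFT [-0.0032 -0.0126 -0.0032] TWIST -0.17 j6 -0.44 F [ -7.9 -26.6  21.1]
red 7640 [(397, 253)]
```

```bash
python3 - <<'E'
import cv2,numpy as np
p=cv2.imread('pics/w6.png');q=cv2.imread('pics/s6.png')
cv2.imwrite('pics/m4.png',np.hstack([p[40:300,150:500],cv2.resize(q[190:320,180:400],(440,260))]))
E
```

```text
(no output)
```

View pics/m4.png

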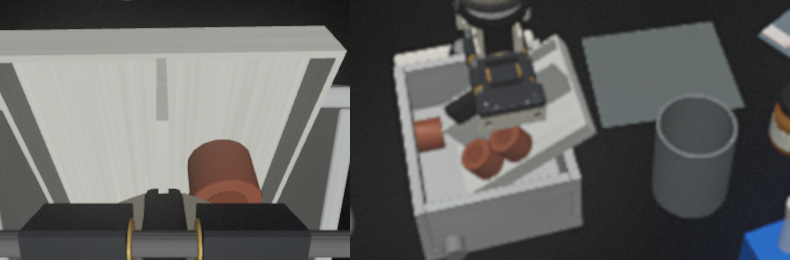

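The stoppers have slid: one lies in the basin, and the other two are at the low lip with little room to drop. Raising the tilted tray will let them fall. From here I'll judge by masks, since few pictures are left to view.

arm_command --pt "0 -0.01 0 0" --pt "0 -0.01 0 0" --pt "0 -0.01 0 0" --pt "0 -0.01 0 0" --pt "0 0 0 0"

```text
time: 14.2
tool_pos: [581.9, -270.1, 156.3]
tcp_rot: [-1.568, -0.001, -1.681]
contact_force: [0.9, -0.2, -2.1]
grip_width: 16.2
```

arm_command --pt "-0.01 -0.005 0 0" --pt "-0.01 -0.005 0 0" --pt "0 0 0 0" --pt "0 0 0 0" --pt "0 0 0 0"

```text
time: 14.7
tool_pos: [583.2, -250.2, 164.5]
tcp_rot: [-1.571, -0.0, -1.681]
contact_force: [-0.0, -0.2, -3.7]
grip_width: 15.6
```

```bash
cat >> h.py <<'E'
def red(p):
    g=p['img'].astype(int); m=((g[:,:,0]-g[:,:,1]>35)&(g[:,:,0]-g[:,:,1]<110)&(abs(g[:,:,1]-g[:,:,2])<30)&(g[:,:,0]>70)).astype(np.uint8)
    n,l,s,c=cv2.connectedComponentsWithStats(m); return [(int(s[i][4]),c[i].round(),[s[i][0],s[i][1],s[i][2],s[i][3]]) for i in range(1,n) if s[i][4]>25]
E
python3 - <<'E'
from h import *
go(580,-277,134.5,-6.3)
for n in ('wrist','scene','top'):
    p=cap(n); save(p,n+'7.png'); print(n); [print(r) for r in red(p)]
    for u in []: pass
E
```

```text
t 14.7 pos [ 583.2 -250.2  164.5] jaw -6.3 xh -96.3 SHIFT [ 0.027   0.03   -0.0002] TWIST -0.03 j6 -0.42 F [-0.  -0.2 -3.7]
wrist
(42, array([294., 320.]), [np.int32(291), np.int32(316), np.int32(6), np.int32(9)])
(41, array([335., 320.]), [np.int32(333), np.int32(316), np.int32(5), np.int32(9)])
scene
(335, array([385., 136.]), [np.int32(356), np.int32(128), np.int32(59), np.int32(18)])
(477, array([226., 266.]), [np.int32(212), np.int32(249), np.int32(29), np.int32(36)])
(59, array([153., 267.]), [np.int32(144), np.int32(256), np.int32(16), np.int32(15)])
top
(105, array([402., 154.]), [np.int32(395), np.int32(149), np.int32(13), np.int32(11)])
(101, array([404., 176.]), [np.int32(399), np.int32(171), np.int32(10), np.int32(11)])
(326, array([208., 271.]), [np.int32(181), np.int32(267), np.int32(57), np.int32(9)])
```

arm_command --pt "0 -0.02 0 0" --pt "0 -0.03 0 0" --pt "0 -0.03 0 0" --pt "0 -0.03 0 0" --pt "0 -0.02 0 0"

```text
time: 15.35
tool_pos: [583.5, -250.8, 297.2]
tcp_rot: [-1.568, -0.001, -1.682]
contact_force: [-0.6, 0.2, -2.2]
grip_width: 15.8
```

arm_command --pt "0 -0.01 0 0" --pt "0 0 0 0" --pt "0 0 0 0" --pt "0 0 0 0" --pt "0 0 0 0"

```text
time: 15.85
tool_pos: [582.9, -250.1, 303.3]
tcp_rot: [-1.573, 0.001, -1.682]
contact_force: [0.2, -0.2, -3.1]
grip_width: 15.4
```

```bash
python3 - <<'E'
from h import *
go(580,-277,134.5,-6.3)
P=[]
for n in ('wrist','scene','top'):
    p=cap(n); P.append(p['img'][:,:,::-1]); print(n); [print(r) for r in red(p)]
cv2.imwrite('pics/m5.png',np.hstack([P[0][0:260,150:450],cv2.resize(P[1][150:320,180:320],(214,260)),cv2.resize(P[2][110:230,340:450],(238,260))]))
E
```

```text
t 15.85 pos [ 582.9 -250.1  303.3] jaw -6.3 xh -96.3 SHIFT [0.0272 0.1688 0.0004] TWIST -0.04 j6 -0.42 F [ 0.2 -0.2 -3.1]
wrist
scene
(335, array([385., 136.]), [np.int32(356), np.int32(128), np.int32(59), np.int32(18)])
(478, array([226., 266.]), [np.int32(212), np.int32(249), np.int32(29), np.int32(36)])
(55, array([153., 267.]), [np.int32(144), np.int32(261), np.int32(16), np.int32(11)])
top
(100, array([402., 154.]), [np.int32(396), np.int32(149), np.int32(12), np.int32(11)])
(101, array([404., 176.]), [np.int32(399), np.int32(171), np.int32(10), np.int32(11)])
(314, array([207., 271.]), [np.int32(181), np.int32(267), np.int32(55), np.int32(9)])
```

View pics/m5.png

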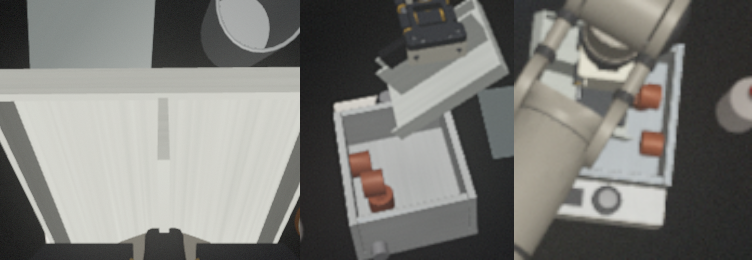

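All three stoppers are in the basin (right-hand views) and the tray is empty, still tilted in the grip. I'll carry it back to the mat, touch the low end down at its final place and roll the tray flat about it.

```bash
python3 - <<'E'
from h import *
go(488,-115,135,-13.9)
E
```

```text
t 16.0 pos [ 583.2 -250.2  304.1] jaw -6.3 xh -96.3 SHIFT [-0.1238  0.1693 -0.1094] TWIST 7.56 j6 -0.42 F [ 0.2  0.3 -2.6]
```

arm_command --pt "-0.02 0 -0.018 0" --pt "-0.0208 0 -0.0182 0" --pt "-0.0208 0 -0.0182 0" --pt "-0.0208 0 -0.0182 0" --pt "-0.0208 0 -0.0182 0"

```text
time: 16.5
tool_pos: [503.6, -136.8, 304.7]
tcp_rot: [-1.571, -0.0, -1.682]
contact_force: [0.8, 0.0, -1.8]
grip_width: 15.6
```

arm_command --pt "-0.0206 0 -0.0186 0" --pt "0 0.02 0 3.6" --pt "0 0.03 0 4" --pt "0 0.03 0 0" --pt "0 0.03 0 0"

```text
time: 17.0
tool_pos: [488.2, -115.0, 193.9]
tcp_rot: [-1.57, -0.0, -1.814]
contact_force: [0.3, -0.1, -3.6]
grip_width: 15.9
```

arm_command --pt "0 0.03 0 0" --pt "0 0.02 0 0" --pt "0 0.009 0 0" --pt "0 0 0 0" --pt "0 0 0 0"

```text
time: 17.5
tool_pos: [488.9, -115.4, 136.7]
tcp_rot: [-1.569, -0.0, -1.814]
contact_force: [-0.6, 0.8, -2.8]
grip_width: 15.8
```

```bash
python3 - <<'E'
from h import *
go(488,-115,109,-13.9)
P=[]
for n in ('wrist','scene'):
    p=cap(n); P.append(p['img'][:,:,::-1])
cv2.imwrite('pics/m6.png',np.hstack([P[0][0:260,120:520],cv2.resize(P[1][140:270,240:440],(400,260))]))
E
```

```text
t 17.5 pos [ 488.9 -115.4  136.7] jaw -13.9 xh -103.9 SHIFT [-0.0002  0.0277 -0.001 ] TWIST -0.04 j6 -0.14 F [-0.6  0.8 -2.8]
```

View pics/m6.png

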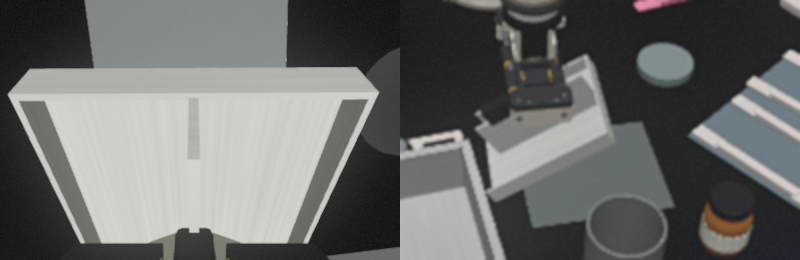

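Both views show the tray empty and tipped about 38° above its mat. Touching the low lip down and rolling it flat.

arm_command --pt "-0.014 0.01 0 0" --pt "0 0.012 0 0" --pt "0 0.01 0 0" --pt "-0.008 0.003 0 0" --pt "-0.008 0.003 0 0"

```text
time: 18.1
tool_pos: [495.3, -85.6, 97.1]
tcp_rot: [-1.572, 0.0, -1.815]
contact_force: [1.1, 0.1, -2.5]
grip_width: 15.8
```

arm_command --pt "-0.009 0.004 0 0" --pt "-0.009 0.005 0 0" --pt "-0.008 0.006 0 0" --pt "-0.008 0.006 0 0" --pt "-0.007 0.007 0 0"

```text
time: 18.6
tool_pos: [506.2, -45.3, 69.8]
tcp_rot: [-1.569, 0.0, -1.814]
contact_force: [2.5, 1.3, 2.4]
grip_width: 15.6
```

arm_command --pt "-0.007 0.004 0 0" --pt "0 0 0 0" --pt "0 0 0 0"

```text
time: 18.9
tool_pos: [506.5, -39.3, 65.2]
tcp_rot: [-1.572, -0.0, -1.814]
contact_force: [0.4, -0.1, -2.6]
grip_width: 15.6
```

```bash
python3 - <<'E'
from h import *
go(507,-38,67,-13.9)
p=cap('wrist');print(p['camera_matrix'])
save(p,'w8.png')
E
```

```text
t 18.9 pos [506.5 -39.3  65.2] jaw -13.9 xh -103.9 SHIFT [-0.0014 -0.0018  0.0002] TWIST -0.04 j6 0.01 F [ 0.4 -0.1 -2.6]
[[296.63628167   0.         314.10279632]
 [  0.         296.63628167 201.92495447]
 [  0.           0.           1.        ]]
```

```bash
python3 - <<'E'
import cv2,numpy as np
g=cv2.cvtColor(cv2.imread('pics/w8.png'),cv2.COLOR_BGR2GRAY).astype(int)
for f in ('w2','w3'): pass
def tr(v,th=12):
    d=np.abs(np.diff(v)); return [(i,int(v[i-1]),int(v[min(i+2,len(v)-1)])) for i in range(2,len(v)-2) if d[i]>th and d[i]>=d[i-1] and d[i]>d[i+1]]
for c in (240,280,360,400): print('col',c,tr(g[:235,c]))
for r in (60,75,92,100,130,180,220): print('row',r,tr(g[r]))
E
```

```text
col 240 [(70, 37, 121), (111, 134, 204)]
col 280 [(11, 24, 24), (68, 37, 129), (111, 136, 204)]
col 360 [(63, 41, 130), (111, 139, 214)]
col 400 [(60, 36, 118), (111, 138, 214)]
row 60 [(433, 108, 31)]
row 75 [(109, 19, 25), (177, 28, 88), (432, 139, 34)]
row 92 [(180, 36, 129), (431, 139, 45), (561, 15, 23)]
row 100 [(50, 23, 24), (181, 40, 124), (431, 136, 47), (506, 28, 24)]
row 130 [(168, 43, 213), (174, 213, 108), (190, 112, 216), (309, 211, 139), (318, 139, 214), (437, 204, 105), (452, 109, 213), (459, 195, 42)]
row 180 [(179, 50, 210), (185, 211, 112), (199, 115, 216), (428, 200, 108), (441, 106, 199), (448, 200, 48), (522, 27, 63)]
row 220 [(188, 46, 211), (193, 210, 111), (207, 113, 217), (298, 214, 168), (301, 168, 101), (303, 110, 85), (309, 83, 215), (318, 199, 82), (326, 82, 174), (328, 153, 214), (420, 212, 106), (433, 104, 206), (439, 211, 44), (510, 23, 60)]
```

The tray still sits about 10° tipped, with the bar slipped some 20 mm up in the grip, so it needs more lowering before release.

arm_command --pt "-0.003 0.004 0 0" --pt "-0.003 0.004 0 0" --pt "-0.003 0.004 0 0" --pt "-0.002 0.004 0 0" --pt "0 0.002 0 0"

```text
time: 19.45
tool_pos: [509.7, -28.3, 47.3]
tcp_rot: [-1.571, 0.0, -1.814]
contact_force: [0.4, 2.4, 3.3]
grip_width: 15.9
```

arm_command --pt "0 0 0 0" --pt "0 0 0 0"

```text
time: 19.65
tool_pos: [509.5, -28.8, 47.6]
tcp_rot: [-1.571, -0.0, -1.814]
contact_force: [-0.4, 0.6, -0.7]
grip_width: 15.8
```

```bash
cat >> h.py <<'E'
def tr(v,th=12):
    v=v.astype(int); d=np.abs(np.diff(v)); return [(i,int(v[i-1]),int(v[min(i+2,len(v)-1)])) for i in range(2,len(v)-2) if d[i]>th and d[i]>=d[i-1] and d[i]>d[i+1]]
def prof(p,cols=(240,280,360,400),rows=(75,100,130,180,220)):
    g=cv2.cvtColor(p['img'],cv2.COLOR_RGB2GRAY)
    for c in cols: print('col',c,tr(g[:235,c]))
    for r in rows: print('row',r,tr(g[r]))
E
python3 - <<'E'
from h import *
go(507,-38,67,-13.9)
p=cap('wrist');prof(p);save(p,'w9.png')
E
```

```text
t 19.65 pos [509.5 -28.8  47.6] jaw -13.9 xh -103.9 SHIFT [ 0.0095 -0.0194 -0.0003] TWIST -0.04 j6 0.04 F [-0.4  0.6 -0.7]
col 240 [(85, 41, 123), (125, 127, 211)]
col 280 [(82, 38, 116), (125, 130, 212)]
col 360 [(77, 40, 114), (125, 133, 214)]
col 400 [(75, 38, 124), (125, 132, 215)]
row 75 [(441, 128, 32), (587, 22, 22)]
row 100 [(133, 26, 27), (167, 31, 117), (440, 133, 42), (470, 27, 28)]
row 130 [(173, 39, 128), (178, 131, 212), (310, 211, 136), (317, 136, 213), (450, 197, 44), (617, 22, 19)]
row 180 [(183, 61, 188), (190, 209, 111), (202, 116, 217), (425, 206, 108), (437, 109, 212), (443, 212, 50), (506, 26, 24), (555, 29, 65)]
row 220 [(189, 47, 210), (195, 208, 110), (207, 112, 218), (299, 199, 66), (328, 73, 198), (420, 214, 105), (432, 106, 212), (438, 206, 41), (524, 15, 62)]
```

arm_command --pt "0 0 0 0" --pt "0 0 0 0" --pt "0 0 0 0" --pt "0 0 0 0" --pt "0 0 0 0" --claw 100

```text
time: 20.2
tool_pos: [509.6, -28.8, 47.7]
tcp_rot: [-1.571, -0.0, -1.814]
contact_force: [1.2, 0.2, -0.2]
grip_width: 51.8
```

arm_command --pt "0 -0.01 0 0" --pt "0 -0.02 0 0" --pt "0 -0.03 0 0" --pt "0 -0.03 0 0" --pt "0 0 0 0"

```text
time: 20.7
tool_pos: [512.1, -29.2, 142.2]
tcp_rot: [-1.562, 0.0, -1.814]
contact_force: [1.7, -0.1, 0.5]
grip_width: 55.9
```

arm_command --pt "0 -0.03 0 0" --pt "0 -0.03 0 0" --pt "0 0 0 0" --pt "0 0 0 0"

```text
time: 21.1
tool_pos: [509.6, -28.8, 197.9]
tcp_rot: [-1.57, -0.0, -1.814]
contact_force: [0.9, -0.2, 0.7]
grip_width: 55.9
```

```bash
python3 - <<'E'
from h import *
go(507,-38,67,-13.9)
p=cap('wrist');prof(p,cols=(280,310,345,380,400),rows=(90,105,120,140,160,180,200,215));save(p,'w10.png')
E
```

```text
t 21.1 pos [509.6 -28.8 197.9] jaw -13.9 xh -103.9 SHIFT [ 0.0096  0.1309 -0.0004] TWIST -0.04 j6 0.04 F [ 0.9 -0.2  0.7]
col 280 [(14, 220, 146), (23, 134, 50), (98, 42, 145), (120, 151, 211)]
col 310 [(96, 43, 146), (120, 156, 211), (165, 215, 70)]
col 345 [(94, 40, 146), (120, 157, 215)]
col 380 [(92, 39, 151), (120, 157, 215), (124, 215, 107)]
col 400 []
row 90 [(581, 19, 47), (590, 48, 117), (635, 109, 48)]
row 105 [(72, 16, 23), (231, 35, 144), (384, 159, 40), (581, 22, 49), (590, 47, 116), (634, 114, 50)]
row 120 [(233, 39, 147), (384, 155, 51), (488, 20, 22), (590, 47, 118), (633, 117, 49)]
row 140 [(52, 21, 26), (235, 45, 138), (243, 146, 213), (246, 213, 110), (249, 110, 218), (378, 207, 108), (381, 108, 213), (384, 213, 50), (580, 21, 49), (590, 49, 116), (625, 92, 73)]
row 160 [(238, 47, 145), (244, 145, 213), (247, 213, 111), (251, 114, 220), (376, 217, 108), (380, 106, 211), (384, 194, 51), (447, 26, 66), (551, 71, 129), (593, 145, 115), (596, 115, 42), (598, 61, 21)]
row 180 [(126, 24, 14), (240, 55, 149), (245, 143, 212), (248, 212, 115), (252, 113, 220), (305, 206, 88), (320, 105, 78), (322, 88, 213), (375, 216, 109), (378, 109, 207), (382, 207, 108), (384, 142, 55), (438, 29, 60), (520, 71, 160), (526, 139, 59), (611, 60, 137), (617, 146, 15)]
row 200 [(12, 27, 20), (243, 54, 143), (246, 143, 213), (250, 205, 116), (253, 116, 220), (305, 218, 87), (320, 103, 91), (322, 83, 214), (374, 216, 107), (377, 107, 211), (380, 211, 148), (383, 148, 56), (440, 35, 60), (505, 62, 171), (510, 150, 63), (617, 63, 150), (622, 145, 22)]
row 215 [(20, 16, 21), (90, 23, 23), (128, 25, 26), (245, 53, 142), (247, 111, 213), (251, 206, 114), (254, 114, 220), (305, 219, 83), (322, 79, 214), (373, 217, 109), (376, 109, 213), (379, 213, 145), (383, 145, 50), (500, 64, 166), (505, 145, 68), (615, 61, 154), (620, 147, 25)]
```

View pics/w10.png

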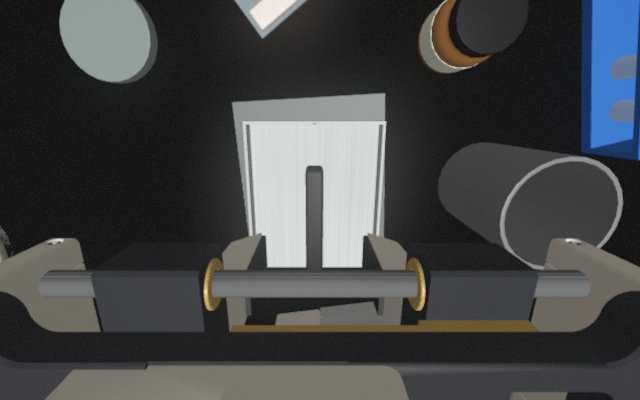

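```bash
python3 - <<'E'
from h import *
np.set_printoptions(precision=1,suppress=True)
p=cap('wrist')
r={n:ray(p,u,z) for n,u,z in [('L',(242.5,121),27),('R',(386,121),27),('bar',(314.5,165.5),90),('mL',(231.5,102),3),('mR',(385.5,93),3),('mL2',(245,215),3),('mR2',(383,215),3)]}
for k in r: print(k,r[k])
h=lambda d:np.degrees(np.arctan2(d[1],d[0]))
print('tray yhead',h(r['R']-r['L']),np.linalg.norm(r['R']-r['L']),'mat',h(r['mR']-r['mL']),np.linalg.norm(r['mR']-r['mL']),h(r['mL2']-r['mL']),h(r['mR2']-r['mR']))
d=np.array([np.cos(np.radians(-103.9)),np.sin(np.radians(-103.9))])
print('tray centre',((r['L']+r['R'])[:2]/2+90*d),'by bar',r['bar'][:2]+50*d)
m=np.radians(-102); dm=np.array([np.cos(m),np.sin(m)]); print('mat centre',(r['mL']+r['mR'])[:2]/2+100*dm)
E
```

```text
L [453.   57.9  27. ]
R [598.   21.7  27. ]
bar [517.    4.4  90. ]
mL [441.9  81.    3. ]
mR [608.   49.2   3. ]
mL2 [416.3 -47.8   3. ]
mR2 [580.2 -88.6   3. ]
tray yhead -13.998856944896918 149.4805342254247 mat -10.843958528939435 169.1623647503536 -101.22636724509171 -101.4108971290306
tray centre [503.9 -47.6] by bar [505.  -44.2]
mat centre [504.2 -32.7]
```

```bash
python3 - <<'E'
from h import *
go(504.3,-46.5,67,-14)
E
```

```text
t 21.2 pos [508.9 -28.6 196.6] jaw -13.9 xh -103.9 SHIFT [1.840e-02 1.296e-01 1.000e-04] TWIST 0.05 j6 0.04 F [-0.7  0.1 -0.3]
```

arm_command --pt "0.0184 0 0 0" --pt "0 0.03 0 0" --pt "0 0.03 0 0" --pt "0 0.03 0 0" --pt "0 0.03 0 0"

```text
time: 21.7
tool_pos: [504.2, -46.5, 75.4]
tcp_rot: [-1.573, -0.0, -1.814]
contact_force: [0.9, 0.2, -0.5]
grip_width: 55.4
```

arm_command --pt "0 0.0095 0 0" --pt "0 0 0 0" --pt "0 0 0 0"

```text
time: 22.0
tool_pos: [505.7, -46.7, 68.8]
tcp_rot: [-1.57, -0.0, -1.814]
contact_force: [0.3, -0.3, -0.4]
grip_width: 55.8
```

arm_command --pt "0 0 0 0" --pt "0 0 0 0" --pt "0 0 0 0" --pt "0 0 0 0" --pt "0 0 0 0" --claw 255

```text
time: 22.5
tool_pos: [505.3, -46.7, 68.5]
tcp_rot: [-1.57, -0.0, -1.814]
contact_force: [0.4, -0.4, 0.1]
grip_width: 20.5
```

arm_command --pt "0 0 0 0" --pt "0 0 0 0" --pt "0 0 0 0" --pt "0 -0.006 0 0" --pt "0 -0.006 0 0"

```text
time: 23.0
tool_pos: [504.9, -46.6, 80.2]
tcp_rot: [-1.572, -0.0, -1.814]
contact_force: [1.3, -0.8, -2.4]
grip_width: 15.6
```

arm_command --pt "0 0 0 -1" --pt "-0.006 0 0 0" --pt "-0.005 0 0 0" --pt "0 0 0 0" --pt "0 0.005 0 0"

```text
time: 23.5
tool_pos: [508.0, -35.7, 75.3]
tcp_rot: [-1.57, -0.0, -1.796]
contact_force: [0.1, -0.4, -1.7]
grip_width: 15.8
```

arm_command --pt "0 0.005 0 0" --pt "0 0.003 0 0" --pt "0 0.001 0 0" --pt "0 0 0 0" --pt "0 0 0 0"

```text
time: 24.0
tool_pos: [507.4, -35.9, 68.2]
tcp_rot: [-1.57, -0.0, -1.797]
contact_force: [-8.1, 2.6, 22.9]
grip_width: 15.9
```

arm_command --pt "0 0 0 0" --pt "0 0 0 0" --pt "0 0 0 0" --pt "0 0 0 0" --pt "0 0 0 0" --claw 100

```text
time: 24.5
tool_pos: [507.6, -36.0, 65.9]
tcp_rot: [-1.571, -0.0, -1.797]
contact_force: [0.5, -0.1, -0.5]
grip_width: 51.2
```

arm_command --pt "0 -0.02 0 0" --pt "0 -0.03 0 0" --pt "0 -0.04 0 0" --pt "0 -0.04 0 0" --pt "0 0 0 0"

```text
time: 25.0
tool_pos: [510.5, -36.5, 201.4]
tcp_rot: [-1.56, -0.0, -1.797]
contact_force: [-0.1, -0.2, -0.2]
grip_width: 56.2
```

arm_command --pt "0 0 0 0" --pt "0 0 0 0" --pt "0 0 0 0"

```text
time: 25.3
tool_pos: [506.9, -35.7, 194.7]
tcp_rot: [-1.574, -0.0, -1.797]
contact_force: [0.6, -0.3, -0.1]
grip_width: 56.0
```

```bash
python3 - <<'E'
from h import *
go(507,-38,67,-13.9)
p=cap('wrist');prof(p,cols=(260,280,300,345,360),rows=(100,115,130,150,180,215));save(p,'w11.png')
E
```

```text
t 25.3 pos [506.9 -35.7 194.7] jaw -12.9 xh -102.9 SHIFT [0.0022 0.1277 0.001 ] TWIST 0.96 j6 0.0 F [ 0.6 -0.3 -0.1]
col 260 [(11, 218, 158), (21, 124, 46), (91, 45, 144), (101, 149, 206), (104, 206, 200), (106, 192, 216), (232, 215, 122)]
col 280 [(8, 204, 142), (10, 142, 160), (16, 146, 52), (90, 52, 145), (101, 152, 206), (104, 206, 200), (106, 191, 217)]
col 300 [(89, 55, 144), (101, 153, 206), (104, 206, 202), (106, 191, 216)]
col 345 [(87, 51, 145), (101, 155, 208), (104, 208, 201), (106, 193, 217)]
col 360 [(87, 50, 154), (101, 155, 209), (104, 209, 200), (106, 194, 214)]
row 100 [(233, 38, 143), (389, 152, 45), (464, 22, 23), (588, 21, 49), (598, 51, 116)]
row 115 [(192, 26, 28), (235, 43, 148), (241, 147, 213), (245, 214, 111), (248, 111, 212), (381, 215, 108), (384, 108, 208), (388, 213, 51), (588, 25, 48), (597, 49, 116)]
row 130 [(34, 20, 23), (48, 20, 23), (53, 24, 24), (167, 22, 22), (236, 51, 138), (242, 144, 211), (246, 213, 109), (249, 109, 217), (380, 216, 107), (384, 107, 212), (387, 212, 57), (587, 25, 49), (596, 48, 113)]
row 150 [(238, 51, 148), (244, 144, 210), (247, 210, 112), (251, 113, 219), (306, 214, 78), (323, 78, 214), (379, 211, 109), (382, 109, 211), (387, 184, 56), (457, 24, 62)]
row 180 [(242, 57, 144), (246, 142, 212), (249, 212, 113), (252, 113, 218), (306, 206, 91), (323, 88, 214), (377, 215, 111), (380, 111, 212), (384, 207, 131), (386, 149, 57), (440, 32, 62), (522, 70, 165), (528, 138, 61), (622, 64, 145), (628, 137, 22)]
row 215 [(245, 53, 145), (248, 145, 214), (251, 214, 115), (254, 115, 218), (306, 220, 81), (323, 78, 216), (375, 217, 110), (378, 110, 214), (381, 214, 142), (385, 141, 50), (458, 29, 56), (505, 61, 165), (510, 149, 65), (622, 59, 145), (628, 139, 17)]
```

The tray is down flat and centred on the mat. Next is the button.

```bash
python3 - <<'E'
from h import *
go(434,-291,110,None)
E
```

```text
t 25.35 pos [507.  -35.8 194.8] jaw -12.9 xh -102.9 SHIFT [ 0.2651  0.0849 -0.0138] TWIST None j6 0.0 F [ 0.7 -0.2 -0.2]
```

arm_command --pt "0.0442 0 -0.0023 0" --pt "0.0442 0 -0.0023 0" --pt "0.0442 0 -0.0023 0" --pt "0.0442 0 -0.0023 0" --pt "0.0442 0 -0.0023 0" --claw 255

```text
time: 25.85
tool_pos: [446.0, -250.1, 195.4]
tcp_rot: [-1.572, 0.001, -1.797]
contact_force: [1.3, 0.4, -0.4]
grip_width: 20.2
```

arm_command --pt "0.0442 0 -0.0023 0" --pt "0 0.03 0 0" --pt "0 0 0 0" --pt "0 0 0 0"

```text
time: 26.25
tool_pos: [434.4, -290.5, 165.6]
tcp_rot: [-1.573, 0.002, -1.797]
contact_force: [0.4, -0.3, 0.7]
grip_width: 0.4
```

```bash
python3 - <<'E'
from h import *
np.set_printoptions(precision=1,suppress=True)
go(434,-291,110,None)
p=cap('wrist'); save(p,'w12.png')
for z in (78,): print(px(p,[434,-291,z]), px(p,toolT()[:3,3]+[0,0,-8]))
for n in ('top','scene'):
    p=cap(n); print(n,len(red(p)))
    for d in vision.find_in(p,'start_top'): print(n,d['confidence'],W(p,d['xyz']))
E
```

```text
t 26.25 pos [ 434.4 -290.5  165.6] jaw -12.9 xh -102.9 SHIFT [ 0.   0.1 -0. ] TWIST None j6 -0.51 F [ 0.4 -0.3  0.7]
[314.6 210.1] [316.2 251.3]
top 2
scene 3
scene 0.56 [ 438.4 -295.6   80.4]
```

```bash
python3 - <<'E'
from h import *
np.set_printoptions(precision=1,suppress=True)
im=cv2.imread('pics/w12.png'); g=cv2.cvtColor(im,cv2.COLOR_BGR2GRAY)
for r in (185,195,205,215): print(r,tr(g[r,230:420]))
for c in (300,315,330): print(c,tr(g[120:250,c]))
p=cap('wrist'); print(ray(p,(315,190),78),ray(p,(315,200),78),ray(p,(325,200),78))
E
```

```text
185 [(48, 56, 200), (68, 197, 71), (73, 83, 111), (102, 85, 229), (116, 216, 115), (121, 115, 200)]
195 [(50, 58, 214), (60, 228, 81), (62, 84, 103), (77, 104, 162), (89, 181, 149), (92, 149, 108), (109, 93, 239), (117, 216, 115), (122, 114, 202), (136, 210, 198), (138, 192, 217)]
205 [(51, 57, 195), (57, 233, 84), (67, 95, 170), (101, 184, 104), (112, 96, 237), (118, 212, 118), (123, 113, 204), (137, 210, 194), (139, 188, 217)]
215 [(53, 54, 215), (58, 233, 77), (67, 89, 177), (102, 179, 97), (110, 97, 232), (119, 209, 114), (124, 114, 206), (140, 194, 215)]
300 [(44, 117, 235), (63, 236, 71), (67, 78, 110), (81, 106, 167), (101, 160, 85), (108, 79, 228), (115, 237, 133), (122, 132, 54)]
315 [(42, 121, 237), (59, 220, 78), (62, 78, 120), (73, 101, 183), (108, 176, 85), (112, 84, 229), (115, 229, 92)]
330 [(63, 237, 74), (66, 74, 113), (81, 110, 176), (100, 168, 100), (108, 89, 227), (116, 237, 134), (122, 133, 58)]
[ 439.5 -275.1   78. ] [ 437.6 -283.5   78. ] [ 445.7 -285.3   78. ]
```

arm_command --pt "0 0.03 0 0" --pt "0 0.03 0 0" --pt "0 0.015 0 0" --pt "0 0 0 0" --pt "0 0.004 0 0"

```text
time: 27.05
tool_pos: [435.4, -291.4, 88.3]
tcp_rot: [-1.57, -0.001, -1.796]
contact_force: [-1.6, 1.5, 3.5]
grip_width: 0.6
```

arm_command --pt "0 0.003 0 0" --pt "0 0.003 0 0" --pt "0 0.002 0 0" --pt "0 0 0 0" --pt "0 0 0 0"

```text
time: 27.55
tool_pos: [435.5, -291.6, 83.7]
tcp_rot: [-1.567, -0.002, -1.796]
contact_force: [-7.4, 7.8, 33.8]
grip_width: 0.4
```

arm_command --pt "0 -0.008 0 0" --pt "0 -0.005 0 0" --pt "0 0 0 0" --pt "0 0 0 0" --pt "0 0 0 0"

```text
time: 28.05
tool_pos: [434.6, -291.2, 91.7]
tcp_rot: [-1.572, 0.0, -1.797]
contact_force: [0.8, -0.0, 0.0]
grip_width: 0.2
```

arm_command --pt "0 0.004 0 0" --pt "0 0 0 0" --pt "0 0 0 0" --pt "0 0 0 0"

```text
time: 28.45
tool_pos: [434.8, -291.4, 88.2]
tcp_rot: [-1.571, -0.0, -1.797]
contact_force: [-0.3, 0.2, 2.7]
grip_width: 0.3
```

arm_command --pt "0 0.002 0 0" --pt "0 0 0 0" --pt "0 0 0 0" --pt "0 0 0 0"

```text
time: 28.85
tool_pos: [434.9, -291.4, 86.3]
tcp_rot: [-1.571, -0.0, -1.797]
contact_force: [0.1, 0.6, 4.0]
grip_width: 0.5
```

arm_command --pt "0 0.002 0 0" --pt "0 0 0 0" --pt "0 0 0 0" --pt "0 0 0 0"

```text
time: 29.25
tool_pos: [434.9, -291.4, 84.3]
tcp_rot: [-1.571, -0.0, -1.797]
contact_force: [-0.7, 0.7, 5.7]
grip_width: 0.4
```

arm_command --pt "0 0.002 0 0" --pt "0 0 0 0" --pt "0 0 0 0" --pt "0 0 0 0"

```text
time: 29.65
tool_pos: [434.9, -291.4, 84.0]
tcp_rot: [-1.57, -0.001, -1.796]
contact_force: [-4.3, 2.8, 19.9]
grip_width: 0.9
```

arm_command --pt "0 0.002 0 0" --pt "0 0 0 0" --pt "0 0 0 0" --pt "0 0 0 0"

```text
time: 30.05
tool_pos: [435.0, -291.5, 83.6]
tcp_rot: [-1.569, -0.001, -1.796]
contact_force: [-9.0, 6.5, 35.1]
grip_width: 0.6
```

The force rose 2.7, 4.0, 5.7 N over 4 mm and then hit a hard stop, so the button went fully down with the stoppers already in. Next, the paddles, located from the top camera.

arm_command --pt "0 -0.04 0 0" --pt "0 -0.04 0 0" --pt "0 -0.04 0 0" --pt "0 -0.04 0 0" --pt "0 -0.04 0 0"

```text
time: 30.55
tool_pos: [434.5, -290.8, 281.2]
tcp_rot: [-1.572, 0.001, -1.797]
contact_force: [1.0, -0.5, -0.1]
grip_width: 0.7
```

```bash
cat >> h.py <<'E'
def paddles(p):
    g=p['img'].astype(int); m=((g.min(2)>150)&(g.max(2)-g.min(2)<45)).astype(np.uint8)
    n,l,s,c=cv2.connectedComponentsWithStats(m); out=[]
    for i in range(1,n):
        if s[i][4]<60: continue
        ys,xs=np.where(l==i); w=np.array([ray(p,(x,y),10)[:2] for x,y in zip(xs,ys)])
        ce=w.mean(0); u=np.linalg.svd(w-ce,full_matrices=False)[2][0]; u=u*np.sign(u[0] or 1); t=(w-ce)@u; v=(w-ce)@[-u[1],u[0]]
        if 150<np.ptp(t)<260 and np.ptp(v)<60: out.append((ce+u*(t.max()+t.min())/2,np.degrees(np.arctan2(u[1],u[0])),np.ptp(t)))
    return out
E
python3 - <<'E'
from h import *
np.set_printoptions(precision=1,suppress=True)
for n in('top','scene'):
    p=cap(n); print(n)
    for c,h,L in paddles(p):
        u=np.array([np.cos(np.radians(h)),np.sin(np.radians(h))]); print(c,round(h,1),round(L),'far grip',c+95*u)
    for d in vision.find_in(p,'holder'): print('holder',d['confidence'],W(p,d['xyz']))
go(591,183,200,-68)
E
```

```text
top
[590.9 187.6] 20.9 223 far grip [679.6 221.6]
[555.1 274.3] 21.8 222 far grip [643.3 309.5]
[526.4 321.9] 24.1 222 far grip [613.1 360.7]
[492.5 410.4] 22.8 222 far grip [580.1 447.2]
[283.1 117.6] 47.0 155 far grip [347.8 187.2]
[  195.4 -1035.8] 0.0 215 far grip [  290.4 -1035.7]
[150.7 -27.2] 48.1 217 far grip [214.1  43.5]
holder 0.64 [709.  -81.5  50.1]
scene
[-468.3 -329.2] 90.0 203 far grip [-468.2 -234.2]
[493.4 412.8] 22.5 221 far grip [581.2 449.2]
[527.1 325.3] 24.0 220 far grip [613.9 363.9]
[557.2 278. ] 21.5 220 far grip [645.6 312.9]
[593.9 190.5] 22.3 221 far grip [681.8 226.7]
holder 0.92 [715.2 -82.9  80.7]
holder 0.33 [535.7 322.8  10.3]
holder 0.33 [354.9 159.8  15.6]
t 30.75 pos [ 434.9 -291.2  280.2] jaw -12.9 xh -102.9 SHIFT [-0.5  0.1  0. ] TWIST 55.06 j6 -0.51 F [ 1.1 -0.  -0.3]
```

```bash
python3 - <<'E'
from h import *
np.set_printoptions(precision=4,suppress=True)
go(680.7,224,200,-68.4)
E
```

```text
t 30.75 pos [ 434.9 -291.2  280.2] jaw -12.9 xh -102.9 SHIFT [-0.5572  0.0802  0.1242] TWIST 55.46 j6 -0.51 F [ 1.1 -0.  -0.3]
```

arm_command --pt "-0.0398 0 0.0089 0" --pt "-0.0398 0 0.0089 0" --pt "-0.0398 0 0.0089 0" --pt "-0.0398 0 0.0089 0" --pt "-0.0398 0 0.0089 0" --claw 133

```text
time: 31.25
tool_pos: [522.5, -105.5, 277.9]
tcp_rot: [-1.575, 0.0, -1.797]
contact_force: [0.7, -0.8, 0.3]
grip_width: 35.7
```

arm_command --pt "-0.0398 0 0.0089 0" --pt "-0.0398 0 0.0089 0" --pt "-0.0398 0 0.0089 0" --pt "-0.0398 0 0.0089 0" --pt "-0.0398 0 0.0089 0"

```text
time: 31.75
tool_pos: [610.5, 78.4, 277.6]
tcp_rot: [-1.575, -0.001, -1.797]
contact_force: [0.1, 0.0, 0.5]
grip_width: 44.3
```

arm_command --pt "-0.0398 0 0.0089 0" --pt "-0.0398 0 0.0089 0" --pt "-0.0398 0 0.0089 0" --pt "-0.0398 0 0.0089 0" --pt "0 0 0 8"

```text
time: 32.25
tool_pos: [680.9, 228.9, 274.7]
tcp_rot: [-1.577, -0.002, -1.933]
contact_force: [-1.3, 0.0, -0.7]
grip_width: 44.0
```

arm_command --pt "0 0.02 0 8" --pt "0 0.03 0 8" --pt "0 0.03 0 8" --pt "0 0 0 8" --pt "0 0 0 8"

```text
time: 32.75
tool_pos: [679.5, 223.6, 195.4]
tcp_rot: [-1.573, -0.007, -2.64]
contact_force: [0.0, 0.6, 1.1]
grip_width: 44.0
```

arm_command --pt "0 0 0 7.5" --pt "0 0 0 0" --pt "0 0 0 0"

```text
time: 33.05
tool_pos: [680.5, 223.7, 198.3]
tcp_rot: [-1.571, -0.003, -2.762]
contact_force: [0.4, 0.8, -0.4]
grip_width: 44.1
```

```bash
python3 - <<'E'
from h import *
np.set_printoptions(precision=4,suppress=True)
go(680.7,224,16,-68.4)
p=cap('wrist');save(p,'w13.png')
for c,h,L in paddles(p): print(c,h,L)
print(px(p,[680.7,224,12]),px(p,[592,189,15]))
p=cap('top')
for c,h,L in paddles(p): print(c,h,L)
E
```

```text
t 33.05 pos [680.5 223.7 198.3] jaw -68.2 xh -158.2 SHIFT [-0.0009  0.1823 -0.0001] TWIST 0.16 j6 1.4 F [ 0.4  0.8 -0.4]
[306.63   326.9437] -66.11825279326547 206.47658505253426
[314.5404 182.4922] [314.2919 258.2623]
[515.2093 420.0786] 22.3109832816717 173.03998806553696
[379.903 264.944] -77.15291949731385 195.62828967069464
[  195.4155 -1035.8109] 0.07481221046129911 214.51595059522856
```

```bash
python3 - <<'E'
from h import *
g=cv2.cvtColor(cv2.imread('pics/w13.png'),cv2.COLOR_BGR2GRAY)
for r in (150,160,170,180,190,200,215): print(r,tr(g[r,250:380]))
for c in (306,314,322): print(c,tr(g[100:235,c]))
E
```

```text
150 []
160 []
170 [(72, 216, 60)]
180 [(72, 218, 68)]
190 [(72, 220, 69)]
200 [(17, 216, 255), (35, 255, 218), (73, 208, 72)]
215 [(18, 216, 255), (36, 255, 215), (73, 204, 71)]
306 [(62, 66, 209)]
314 [(62, 64, 211)]
322 [(62, 59, 172)]
```

View pics/w13.png

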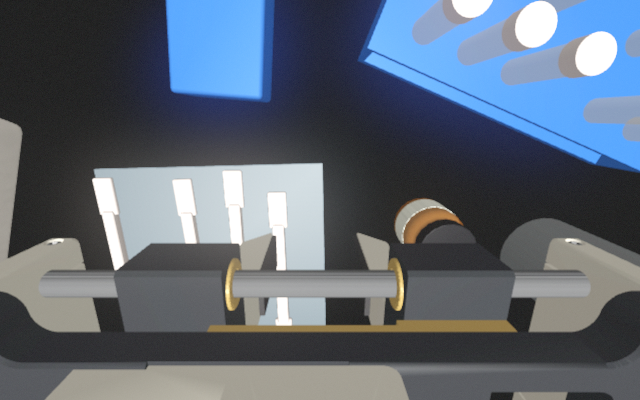

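Wrist view: the paddle I came for has been knocked sideways. Its end is now at (277,193), not (314,162). The other three are at (106,180), (184,180) and (233,171). I'll re-measure it from this picture.

```bash
python3 - <<'E'
from h import *
np.set_printoptions(precision=1,suppress=True)
p=cap('wrist'); g=p['img'].min(2)
for r in (197,205,215,225,235,240,268,262,310,318): 
    xs=np.where(g[r,258:300]>240)[0]+258
    if len(xs): print(r,xs.min(),xs.max(),ray(p,((xs.min()+xs.max())/2,r),13))
for c in (272,277,282): ys=np.where(g[150:240,c]>240)[0]+150; print(c,ys.min(),ray(p,(c,ys.min()),12))
E
```

```text
197 268 284 [648.4 259.8  13. ]
205 269 285 [639.6 255.4  13. ]
215 269 285 [627.8 251.2  13. ]
225 270 286 [616.2 245.8  13. ]
235 276 283 [604.6 239.7  13. ]
240 277 283 [598.7 236.9  13. ]
268 277 284 [562.9 223.3  13. ]
262 278 284 [571.  225.6  13. ]
310 278 286 [505.5 200.5  13. ]
318 279 287 [494.3 195.1  13. ]
272 193 [650.9 265.8  12. ]
277 193 [653.1 260.4  12. ]
282 193 [655.3 254.9  12. ]
```

```bash
python3 - <<'E'
from h import *
np.set_printoptions(precision=4,suppress=True)
go(639,254.8,15,-67.5)
E
```

```text
t 33.2 pos [680.8 223.9 199.5] jaw -68.3 xh -158.3 SHIFT [ 0.0273  0.1845 -0.0442] TWIST -0.83 j6 1.4 F [-0.6 -0.2  0.2]
```

arm_command --pt "0.0273 0 -0.0442 -0.8" --pt "0 0.03 0 0" --pt "0 0.04 0 0" --pt "0 0.04 0 0" --pt "0 0.03 0 0" --claw 161

```text
time: 33.7
tool_pos: [639.8, 253.6, 57.7]
tcp_rot: [-1.571, -0.002, -2.75]
contact_force: [0.4, -1.3, -0.5]
grip_width: 34.1
```

arm_command --pt "0 0.02 0 0" --pt "0 0.014 0 0" --pt "0 0.008 0 0" --pt "0 0.003 0 0" --pt "0 0 0 0"

```text
time: 34.2
tool_pos: [641.4, 253.9, 15.8]
tcp_rot: [-1.571, 0.001, -2.751]
contact_force: [-0.5, 0.1, 1.1]
grip_width: 33.8
```

arm_command --pt "0 0 0 0" --pt "0 0 0 0"

```text
time: 34.4
tool_pos: [641.6, 253.9, 16.3]
tcp_rot: [-1.57, 0.002, -2.751]
contact_force: [1.1, 0.2, 0.2]
grip_width: 33.9
```

```bash
python3 - <<'E'
from h import *
np.set_printoptions(precision=4,suppress=True)
go(639,254.8,14,-67.5)
p=cap('wrist'); save(p,'w14.png'); g=p['img'].min(2)
for r in (150,170,190,200,210,220,230,235): 
    xs=np.where(g[r,200:420]>200)[0]+200; print(r,[(a[0],a[-1]) for a in np.split(xs,np.where(np.diff(xs)>1)[0]+1) if len(a)>3])
print(px(p,[653,260.5,12]),px(p,[639,254.8,12]))
E
```

```text
t 34.4 pos [641.6 253.9  16.3] jaw -67.6 xh -157.6 SHIFT [ 0.0021  0.0023 -0.0018] TWIST -0.14 j6 1.45 F [1.1 0.2 0.2]
150 []
170 []
190 [(np.int64(200), np.int64(237)), (np.int64(240), np.int64(404))]
200 [(np.int64(200), np.int64(238)), (np.int64(240), np.int64(403))]
210 [(np.int64(200), np.int64(238)), (np.int64(241), np.int64(403))]
220 [(np.int64(200), np.int64(239)), (np.int64(242), np.int64(402))]
230 [(np.int64(200), np.int64(240)), (np.int64(242), np.int64(291)), (np.int64(293), np.int64(401))]
235 [(np.int64(200), np.int64(240)), (np.int64(243), np.int64(269)), (np.int64(286), np.int64(343)), (np.int64(359), np.int64(401))]
[312.1129 231.2677] [312.0922 255.9219]
```

arm_command --pt "0.002 0.003 -0.001 0" --pt "0 0 0 0"

```text
time: 34.65
tool_pos: [638.2, 253.9, 11.8]
tcp_rot: [-1.571, -0.001, -2.751]
contact_force: [-0.1, -0.5, -0.2]
grip_width: 34.1
```

arm_command --pt "0 0 0 0" --pt "0 0 0 0" --pt "0 0 0 0" --pt "0 0 0 0" --pt "0 0 0 0" --claw 255

```text
time: 35.15
tool_pos: [638.8, 253.9, 12.2]
tcp_rot: [-1.571, 0.0, -2.751]
contact_force: [-0.1, 0.2, 0.0]
grip_width: 21.4
```

arm_command --pt "0 0 0 0" --pt "0 -0.01 0 0" --pt "0 -0.03 0 0" --pt "0 -0.04 0 0" --pt "0 -0.04 0 0"

```text
time: 35.65
tool_pos: [638.5, 253.8, 133.8]
tcp_rot: [-1.571, -0.001, -2.751]
contact_force: [0.4, -0.2, -0.9]
grip_width: 21.3
```

arm_command --pt "0 -0.03 0 0" --pt "0 0 0 0" --pt "0 0 0 0"

```text
time: 35.95
tool_pos: [638.9, 254.0, 163.3]
tcp_rot: [-1.57, 0.002, -2.751]
contact_force: [0.3, 1.0, -1.5]
grip_width: 22.0
```

```bash
python3 - <<'E'
from h import *
np.set_printoptions(precision=1,suppress=True)
p=cap('scene'); save(p,'s15.png'); print(px(p,toolT()[:3,3]))
for c,h,L in paddles(p): print(c,h,L)
o=bot.get_obs(); print(o['moment'],o['contact_force'])
np.set_printoptions(precision=4,suppress=True)
go(605,0,130,-6.3)
E
```

```text
[458.8 189. ]
[-744.3 1078.7] -16.69716308827454 234.02855559864835
[527.1 325.3] 23.930022425180294 220.2028741638584
[556.5 277.7] 21.544604945873957 221.00188002283508
[-0.  -0.1  0. ] [-0.1 -0.3 -1.2]
t 36.0 pos [638.2 253.8 161.7] jaw -67.6 xh -157.6 SHIFT [0.1272 0.0319 0.222 ] TWIST -61.34 j6 1.45 F [-0.1 -0.3 -1.2]
```

```bash
cat >> h.py <<'E'
def tilt(names=('scene',),s0=30,s1=200):
    "paddle tilt (deg below horizontal, along tool x) of the held paddle, by whiteness along the predicted line"
    T=toolT(); P=T[:3,3]; u=T[:3,0]; res=[]
    caps=[cap(n) for n in names]
    for th in range(-10,101,3):
        d=u*np.cos(np.radians(th))-np.array([0,0,1])*np.sin(np.radians(th)); sc=[]
        for p in caps:
            for s in np.arange(s0,s1,8):
                x,y=px(p,P+d*s).round().astype(int)
                sc.append(p['img'][y,x].min()>140 and np.ptp(p['img'][y,x].astype(int))<50 if 0<=x<640 and 0<=y<400 else 0)
        res.append((round(float(np.mean(sc)),2),th))
    print('tilt',sorted(res,reverse=True)[:5])
    return caps
E
python3 - <<'E'
from h import *
tilt(('scene',)); tilt(('top',))
E
```

```text
tilt [(0.68, 2), (0.64, -1), (0.41, 41), (0.36, 44), (0.36, 38)]
tilt [(0.91, 98), (0.86, 95), (0.82, 92), (0.77, 47), (0.77, 44)]
```

Grip is on the blade and the paddle hangs level. I'll carry it to the bath's outer wall and press its free end there while raising, so it swings upright in the grip.

arm_command --pt "0.0212 0 0.037 0" --pt "0.0212 0 0.037 0" --pt "0.0212 0 0.037 0" --pt "0.0212 0 0.037 0" --pt "0.0212 0 0.037 0"

```text
time: 36.6
tool_pos: [610.0, 41.0, 160.7]
tcp_rot: [-1.572, -0.002, -2.751]
contact_force: [-0.1, 0.6, -0.1]
grip_width: 21.2
```

arm_command --pt "0.0212 0 0.037 0" --pt "0 0 0 -8" --pt "0 0 0 -8" --pt "0 0 0 -8" --pt "0 0 0 -8"

```text
time: 37.1
tool_pos: [604.8, 0.1, 160.7]
tcp_rot: [-1.573, -0.001, -2.188]
contact_force: [-0.1, 1.1, -1.0]
grip_width: 21.4
```

arm_command --pt "0 0 0 -8" --pt "0 0 0 -8" --pt "0 0 0 -8" --pt "0 0 0 -5.3" --pt "0 0 0 0"

```text
time: 37.6
tool_pos: [604.9, 0.3, 160.8]
tcp_rot: [-1.574, -0.0, -1.681]
contact_force: [0.6, -0.2, -0.5]
grip_width: 21.2
```

```bash
python3 - <<'E'
from h import *
tilt(('scene',)); tilt(('top',))
go(606,10,85,-6.3)
E
```

```text
tilt [(1.0, 2), (1.0, -1), (0.77, -4), (0.73, 5), (0.59, 32)]
tilt [(0.91, 5), (0.91, 2), (0.91, -1), (0.91, -4), (0.91, -7)]
t 37.7 pos [6.051e+02 3.000e-01 1.612e+02] jaw -6.5 xh -96.5 SHIFT [-0.0098  0.0762 -0.0001] TWIST -0.19 j6 -0.01 F [-0.7  0.4 -1.4]
```

arm_command --pt "-0.01 0.04 0 0" --pt "0 0.036 0 0" --pt "0.01 0 0 0" --pt "0.007 0 0 0" --pt "0 0 0 0"

```text
time: 38.2
tool_pos: [606.0, -8.5, 88.2]
tcp_rot: [-1.568, -0.0, -1.684]
contact_force: [0.8, -0.0, 0.2]
grip_width: 21.7
```

arm_command --pt "0.006 0 0 0" --pt "0 0 0 0" --pt "0 0 0 0"

```text
time: 38.5
tool_pos: [605.2, -10.0, 88.2]
tcp_rot: [-1.568, 0.005, -1.682]
contact_force: [1.0, 11.2, -0.1]
grip_width: 21.3
```

arm_command --pt "0.004 0 0 0" --pt "0 0 0 0" --pt "0 0 0 0"

```text
time: 38.8
tool_pos: [604.9, -10.3, 88.1]
tcp_rot: [-1.568, 0.01, -1.682]
contact_force: [3.8, 26.0, -0.9]
grip_width: 21.4
```

arm_command --pt "0.001 -0.012 0 0" --pt "0.001 -0.012 0 0" --pt "0.001 -0.012 0 0" --pt "0.003 -0.0115 0 0" --pt "0.003 -0.0115 0 0"

```text
time: 39.3
tool_pos: [603.7, -23.1, 148.0]
tcp_rot: [-1.567, 0.004, -1.681]
contact_force: [-0.3, 8.3, 1.1]
grip_width: 21.3
```

arm_command --pt "0.003 -0.0115 0 0" --pt "0 0 0 0"

```text
time: 39.5
tool_pos: [603.9, -27.8, 160.3]
tcp_rot: [-1.565, 0.002, -1.682]
contact_force: [0.1, 7.8, 1.5]
grip_width: 21.0
```

```bash
python3 - <<'E'
from h import *
tilt(('scene',)); go(606,10,85,-6.3)
E
```

```text
tilt [(1.0, 23), (1.0, 20), (0.86, 26), (0.73, 17), (0.64, 38)]
t 39.55 pos [603.5 -27.4 159.3] jaw -6.4 xh -96.4 SHIFT [-0.0372  0.0744 -0.002 ] TWIST -0.08 j6 -0.06 F [0.9 7.7 1.1]
```

Works: the tilt is now about 21°. Continuing the arc.

arm_command --pt "0.005 -0.011 0 0" --pt "0.005 -0.011 0 0" --pt "0.005 -0.011 0 0" --pt "0.007 -0.01 0 0" --pt "0.007 -0.01 0 0"

```text
time: 40.05
tool_pos: [599.3, -57.6, 211.0]
tcp_rot: [-1.569, 0.001, -1.682]
contact_force: [1.1, 3.0, 1.7]
grip_width: 21.2
```

arm_command --pt "0.007 -0.01 0 0" --pt "0.0084 -0.0084 0 0" --pt "0.0084 -0.0084 0 0" --pt "0.0084 -0.0084 0 0" --pt "0.0098 -0.0068 0 0"

```text
time: 40.55
tool_pos: [594.3, -100.1, 252.3]
tcp_rot: [-1.571, -0.0, -1.682]
contact_force: [0.2, 1.5, 0.1]
grip_width: 21.5
```

arm_command --pt "0.0098 -0.0068 0 0" --pt "0.0098 -0.0068 0 0" --pt "0.0105 -0.005 0 0" --pt "0.0105 -0.005 0 0" --pt "0 0 0 0"

```text
time: 41.05
tool_pos: [590.0, -141.2, 275.9]
tcp_rot: [-1.57, -0.001, -1.683]
contact_force: [0.0, 1.6, -0.6]
grip_width: 21.1
```

```bash
python3 - <<'E'
from h import *
tilt(('scene',)); go(705,-23,330,-6.3)
E
```

```text
tilt [(0.91, 71), (0.73, 86), (0.64, 68), (0.55, 89), (0.55, 83)]
t 41.1 pos [ 590.  -140.3  275.5] jaw -6.4 xh -96.4 SHIFT [-0.1294 -0.0545  0.1012] TWIST -0.11 j6 -0.25 F [ 0.6  1.1 -0.5]
```

```bash
python3 - <<'E'
from h import *
np.set_printoptions(precision=1,suppress=True)
p=cap('wrist'); M=p['mount']; a=np.radians(-12.1)
T=np.eye(4); z=np.array([np.cos(a),np.sin(a),0]); y=np.array([0,0,-1.]); x=np.cross(y,z); T[:3,:3]=np.c_[x,y,z]; T[:3,3]=[460,-41.8,299.7]
p['c2w']=T@M; print(ray(p,(532.5,170.5),125))
q=cap('scene'); print([ (d['confidence'],W(q,d['xyz'])) for d in vision.find_in(q,'holder')][:1])
# scene rim fit check: project circle for candidates
g=cv2.cvtColor(q['img'],cv2.COLOR_RGB2GRAY).astype(float)
best=[]
for cx in np.arange(692,722,2):
  for cy in np.arange(-98,-66,2):
    v=[]
    for t in np.arange(0,6.28,.1):
      u=np.array([cx+46*np.cos(t),cy+46*np.sin(t),125]); i=px(q,u); j=px(q,[cx+40*np.cos(t),cy+40*np.sin(t),125])
      f=lambda k:g[int(round(k[1])),int(round(k[0]))]
      v.append(f(i)-f(j))
    best.append((np.median(v),cx,cy))
print(sorted(best,reverse=True)[:4])
np.set_printoptions(precision=4,suppress=True)
E
```

```text
[699.4 -75.5 125. ]
[(0.73, array([712.7, -81.4,  79.7]))]
[(np.float64(48.0), np.int64(700), np.int64(-78)), (np.float64(44.0), np.int64(698), np.int64(-78)), (np.float64(41.0), np.int64(702), np.int64(-78)), (np.float64(41.0), np.int64(698), np.int64(-76))]
```

arm_command --pt "-0.01 -0.02 0 0" --pt "-0.02 -0.02 0 0" --pt "-0.03 -0.02 0.01 0" --pt "-0.03 0 0.037 0" --pt "-0.03 0 0.036 0"

```text
time: 41.75
tool_pos: [686.7, -28.1, 337.1]
tcp_rot: [-1.568, -0.001, -1.682]
contact_force: [0.6, -0.6, -0.7]
grip_width: 21.1
```

arm_command --pt "0 0 0 0" --pt "0 0 0 0" --pt "0 0 0 0"

```text
time: 42.05
tool_pos: [685.2, -29.7, 335.3]
tcp_rot: [-1.571, -0.001, -1.682]
contact_force: [0.4, 0.7, -0.3]
grip_width: 21.2
```

```bash
python3 - <<'E'
from h import *
np.set_printoptions(precision=4,suppress=True)
tilt(('scene',)); go(686,-30,335,-6.3)
E
```

```text
tilt [(1.0, 68), (0.77, 71), (0.73, 65), (0.55, 74), (0.5, 62)]
t 42.1 pos [685.1 -30.  336. ] jaw -6.4 xh -96.4 SHIFT [-0.0001  0.001   0.0009] TWIST -0.08 j6 -0.04 F [0.5 0.4 0.3]
```

arm_command --pt "-0.008 0 0.003 0" --pt "0 0.02 0 0" --pt "0 0.02 0 0" --pt "0 0 0 0"

```text
time: 42.5
tool_pos: [688.3, -21.7, 293.0]
tcp_rot: [-1.576, 0.0, -1.682]
contact_force: [-0.3, -1.3, -0.5]
grip_width: 21.2
```

arm_command --pt "0 0.02 0 0" --pt "0 0.02 0 0" --pt "0 0.02 0 0" --pt "0 0.015 0 0" --pt "0 0 0 0"

```text
time: 43.0
tool_pos: [688.9, -21.8, 219.4]
tcp_rot: [-1.574, 0.0, -1.682]
contact_force: [-0.5, -0.8, 0.3]
grip_width: 21.4
```

```bash
python3 - <<'E'
from h import *
np.set_printoptions(precision=4,suppress=True)
tilt(('scene',),30,70); go(686,-30,335,-6.3)
E
```

```text
tilt [(1.0, 71), (1.0, 68), (1.0, 65), (1.0, 62), (1.0, 59)]
t 43.05 pos [689.5 -21.9 220.9] jaw -6.4 xh -96.4 SHIFT [ 0.0084 -0.1141 -0.0026] TWIST -0.07 j6 -0.03 F [ 0.2 -0.5 -0.3]
```

arm_command --pt "0 0.008 0 0" --pt "0 0.006 0 0" --pt "0 0 0 0"

```text
time: 43.35
tool_pos: [689.3, -21.7, 205.7]
tcp_rot: [-1.572, -0.0, -1.681]
contact_force: [0.6, -0.5, -1.0]
grip_width: 21.3
```

arm_command --pt "0 0 0 0" --pt "0 0 0 0" --pt "0 0 0 0" --pt "0 0 0 0" --pt "0 0 0 0" --claw 150

```text
time: 43.85
tool_pos: [689.7, -21.8, 206.5]
tcp_rot: [-1.57, -0.0, -1.681]
contact_force: [0.9, -1.3, 0.1]
grip_width: 37.7
```

arm_command --pt "0 -0.02 0 0" --pt "0 -0.03 0 0" --pt "0 -0.04 0 0" --pt "0 -0.04 0 0" --pt "0 0 0 0"

```text
time: 44.35
tool_pos: [691.1, -21.9, 343.7]
tcp_rot: [-1.558, -0.0, -1.681]
contact_force: [0.3, -0.2, 1.3]
grip_width: 37.6
```

```bash
cat >> h.py <<'E'
def cuppaddles(p):
    "white blobs around the holder, with pixel boxes"
    g=p['img'].astype(int); m=((g.min(2)>140)&(np.ptp(g,axis=2)<45)).astype(np.uint8)
    c=px(p,[701,-78,150]); n,l,s,ce=cv2.connectedComponentsWithStats(m); print('cup px',c.round(),px(p,[701,-78,6]).round())
    for i in range(1,n):
        if s[i][4]>25 and np.hypot(*(ce[i]-c))<70: print(s[i],ce[i].round())
E
python3 - <<'E'
from h import *
np.set_printoptions(precision=1,suppress=True)
for n in('scene','top'):
    p=cap(n); cuppaddles(p); save(p,n+'20.png')
    for c,h,L in paddles(p): 
        if L>210: u=np.array([np.cos(np.radians(h)),np.sin(np.radians(h))]); print(c,h,L,'A',c+96*u)
np.set_printoptions(precision=4,suppress=True)
go(644,311,120,-68)
E
```

```text
cup px [354. 245.] [349. 282.]
[353 199  12  11  56] [358. 205.]
[ 299  208   89   59 1618] [338. 232.]
[399 287  12  11 104] [404. 292.]
[493.4 412.8] 22.611326207426405 220.95427389761778 A [582.  449.8]
[527.1 325.3] 23.930022425180294 220.2028741638584 A [614.8 364.3]
[557.2 278. ] 21.517227979420205 219.60901701789976 A [646.5 313.2]
cup px [321. 120.] [321. 131.]
[    0     0   640   400 70917] [327.  96.]
[282  48  34  22 581] [298.  59.]
[317  52   7  19  92] [320.  61.]
[267  76   6   7  32] [269.  79.]
[290  82  16   4  36] [297.  84.]
[272  84   5  15  57] [274.  91.]
[286  90  26  16 170] [297. 100.]
[313  91   5  14  41] [315.  98.]
[265 108   7  18  85] [268. 116.]
[308 115   6  17  79] [311. 123.]
[ 268  118   36   74 1546] [284. 156.]
[315 122  18  15 189] [323. 129.]
[ 299  161   41   51 1347] [319. 186.]
[585.5  56.9] -7.155974814641061 218.39964474862364 A [680.8  44.9]
[492.5 410.6] 22.539328320403445 222.30622737702015 A [581.1 447.4]
[  195.4 -1035.8] -0.006663197970847555 214.58546640505568 A [  291.4 -1035.8]
t 44.45 pos [689.9 -21.8 337.3] jaw -6.3 xh -96.3 SHIFT [-0.3257  0.217  -0.0828] TWIST 61.66 j6 -0.03 F [ 0.6  0.2 -1. ]
```

arm_command --pt "-0.0407 0 -0.0103 0" --pt "-0.0407 0 -0.0103 0" --pt "-0.0407 0 -0.0103 0" --pt "-0.0407 0 -0.0103 0" --pt "-0.0407 0 -0.0103 0"

```text
time: 44.95
tool_pos: [660.0, 187.6, 334.1]
tcp_rot: [-1.574, -0.001, -1.682]
contact_force: [0.0, 1.1, 0.8]
grip_width: 37.8
```

arm_command --pt "-0.0407 0 -0.0103 0" --pt "-0.0407 0 -0.0103 0" --pt "-0.0407 0 -0.0103 0" --pt "0 0.02 0 8" --pt "0 0.03 0 8"

```text
time: 45.45
tool_pos: [643.2, 313.0, 285.1]
tcp_rot: [-1.57, 0.0, -1.963]
contact_force: [0.6, 0.7, 0.4]
grip_width: 37.9
```

arm_command --pt "0 0.03 0 8" --pt "0 0.03 0 8" --pt "0 0.03 0 8" --pt "0 0.03 0 8" --pt "0 0.03 0 8"

```text
time: 45.95
tool_pos: [642.4, 310.4, 132.9]
tcp_rot: [-1.571, -0.004, -2.665]
contact_force: [-0.4, 0.0, -0.5]
grip_width: 37.4
```

arm_command --pt "0 0.017 0 5.7" --pt "0 0 0 0" --pt "0 0 0 0"

```text
time: 46.25
tool_pos: [643.2, 310.7, 118.4]
tcp_rot: [-1.571, -0.002, -2.756]
contact_force: [0.5, 0.5, 0.4]
grip_width: 37.7
```

```bash
cat >> h.py <<'E'
def blades(p,rows=range(165,240,6)):
    "bright runs about as wide as a paddle, near the image middle: world centres at z=12"
    g=p['img'].min(2).astype(int)
    for r in rows:
        v=g[r]; m=v>np.percentile(v[120:520],50)+0 if False else v>238
        xs=np.where(m[150:480])[0]+150
        if len(xs): print(r,[(int(a[0]),int(a[-1]),ray(p,((a[0]+a[-1])/2,r),12)[:2].round(1)) for a in np.split(xs,np.where(np.diff(xs)>1)[0]+1) if 5<len(a)<60])
E
python3 - <<'E'
from h import *
np.set_printoptions(precision=4,suppress=True)
go(644.5,311,12,-68.4)
p=cap('wrist'); save(p,'w21.png'); blades(p); print(px(p,[644.5,311,12]))
E
```

```text
t 46.25 pos [643.2 310.7 118.4] jaw -67.9 xh -157.9 SHIFT [-0.0015  0.1064  0.0002] TWIST 0.52 j6 1.53 F [0.5 0.5 0.4]
189 [(302, 325, array([654.2, 316.4]))]
195 [(150, 156, array([595.2, 447.4])), (238, 258, array([627.1, 368.7])), (302, 325, array([649.1, 314.4]))]
201 [(150, 157, array([589.9, 445.7])), (236, 259, array([621.6, 367.3])), (302, 325, array([643.9, 312.3]))]
207 [(150, 158, array([584.5, 443.9])), (238, 260, array([616.7, 364.2])), (302, 325, array([638.7, 310.1]))]
213 [(150, 159, array([579. , 442.2])), (238, 260, array([611.3, 362.4])), (302, 325, array([633.4, 308. ]))]
219 [(150, 160, array([573.5, 440.4])), (238, 261, array([606. , 360.2])), (302, 325, array([628. , 305.8]))]
225 [(150, 161, array([567.9, 438.6])), (240, 262, array([600.9, 357. ])), (302, 325, array([622.6, 303.6]))]
231 [(150, 162, array([562.3, 436.7])), (240, 262, array([595.3, 355.1])), (307, 320, array([617.1, 301.4]))]
237 [(150, 157, array([555.5, 437.5])), (240, 245, array([586.6, 360.5])), (307, 320, array([611.5, 299.2]))]
[315.0482 200.9144]
```

arm_command --pt "0.002 0.03 0 0" --pt "0 0.03 0 0" --pt "0 0.025 0 0" --pt "0 0.013 0 0" --pt "0 0.008 0 0"

```text
time: 46.8
tool_pos: [642.1, 310.2, 13.2]
tcp_rot: [-1.571, 0.0, -2.757]
contact_force: [0.7, -0.7, 0.6]
grip_width: 37.8
```

arm_command --pt "0 0 0 0" --pt "0 0 0 0"

```text
time: 47.0
tool_pos: [642.8, 310.5, 14.8]
tcp_rot: [-1.571, 0.002, -2.758]
contact_force: [-0.1, -0.4, 0.4]
grip_width: 37.5
```

arm_command --pt "0 0 0 0" --pt "0 0 0 0" --pt "0 0 0 0" --pt "0 0 0 0" --pt "0 0 0 0" --claw 255

```text
time: 47.5
tool_pos: [642.3, 310.4, 14.0]
tcp_rot: [-1.571, 0.001, -2.758]
contact_force: [-0.7, 0.4, 3.7]
grip_width: 21.4
```

arm_command --pt "0 0 0 0" --pt "0 -0.01 0 0" --pt "0 -0.03 0 0" --pt "0 -0.04 0 0" --pt "0 -0.04 0 0"

```text
time: 48.0
tool_pos: [641.2, 309.9, 134.0]
tcp_rot: [-1.571, -0.002, -2.758]
contact_force: [1.4, -0.6, -0.5]
grip_width: 21.1
```

arm_command --pt "0 -0.03 0 0" --pt "0 0 0 0" --pt "0 0 0 0"

```text
time: 48.3
tool_pos: [641.7, 310.1, 163.8]
tcp_rot: [-1.571, 0.001, -2.758]
contact_force: [0.3, -1.2, -0.6]
grip_width: 21.4
```

```bash
python3 - <<'E'
from h import *
np.set_printoptions(precision=4,suppress=True)
go(606,10,85,-6.3); tilt()
E
```

```text
t 48.3 pos [641.7 310.1 163.8] jaw -68.0 xh -158.0 SHIFT [0.1454 0.0787 0.265 ] TWIST -61.74 j6 1.53 F [ 0.3 -1.2 -0.6]
tilt [(0.73, 2), (0.68, -1), (0.36, 35), (0.36, 5), (0.32, 14)]
```

```bash
python3 - <<'E'
from h import *
np.set_printoptions(precision=4,suppress=True)
go(570,18,88,-6.3)
p=cap('scene'); print([px(p,v).round() for v in ([688,-78,150],[688,-50,150],[688,-40,170],[688,-20,190],[688,-10,200])])
g=p['img'].min(2)
for r in range(198,250,6): print(r,np.where(g[r,325:375]>140)[0]+325)
E
```

```text
t 48.35 pos [641.1 309.9 162.2] jaw -68.0 xh -158.0 SHIFT [0.175  0.0746 0.2441] TWIST -61.74 j6 1.53 F [-1.3 -0.3 -1. ]
[array([351., 241.]), array([362., 238.]), array([367., 231.]), array([375., 223.]), array([380., 219.])]
198 []
204 [354 355 356 357 360]
210 []
216 [364]
222 [356 357 358 359 360 361 362 363 366]
228 [325 326 327 328 329 330 331 332 333 334 335 336 337 338 339 340 341 342
 343 344 345 346 347 348 349 350 351 352 353 354 355 356 357 358 359 360
 361 362 363 364 365 368 374]
234 [325 326 327 328 329 330 331 332 333 334 335 336 337 338 339 340 341 342
 343 344 345 346 347 348 349 350 351 352 353 354 355 356 357 358 359 360
 361 362 363 364 365 366 367 370 371 372 373 374]
240 [325 326 327 328 329 330 331 332 333 334 335 336 337 338 339 340 365 366
 367 368 369 370 371]
246 [361 362 363 364 365 366]
```

arm_command --pt "0.025 0 0.0349 0" --pt "0.025 0 0.0349 0" --pt "0.025 0 0.0349 0" --pt "0.025 0 0.0349 0" --pt "0.025 0 0.0349 0"

```text
time: 48.9
tool_pos: [589.5, 100.0, 161.4]
tcp_rot: [-1.572, -0.003, -2.758]
contact_force: [0.3, -0.7, -0.3]
grip_width: 21.4
```

arm_command --pt "0.025 0 0.0349 0" --pt "0.025 0 0.0349 0" --pt "0 0 0 -8" --pt "0 0 0 -8" --pt "0 0 0 -8"

```text
time: 49.4
tool_pos: [569.9, 17.6, 161.6]
tcp_rot: [-1.574, -0.002, -2.335]
contact_force: [0.3, 0.2, 0.2]
grip_width: 21.3
```

arm_command --pt "0 0 0 -8" --pt "0 0 0 -8" --pt "0 0 0 -8" --pt "0 0 0 -8" --pt "0 0 0 -5.7"

```text
time: 49.9
tool_pos: [569.9, 18.2, 161.5]
tcp_rot: [-1.575, -0.0, -1.676]
contact_force: [-0.6, 0.6, -0.9]
grip_width: 21.4
```

arm_command --pt "0 0.04 0 0" --pt "0 0.034 0 0" --pt "0.01 0 0 0" --pt "0.008 0 0 0" --pt "0 0 0 0"

```text
time: 50.4
tool_pos: [569.7, -1.3, 90.6]
tcp_rot: [-1.569, -0.0, -1.683]
contact_force: [-0.6, 0.3, -0.4]
grip_width: 21.4
```

arm_command --pt "0.005 0 0 0" --pt "0 0 0 0" --pt "0 0 0 0"

```text
time: 50.7
tool_pos: [568.7, -4.9, 90.2]
tcp_rot: [-1.569, -0.0, -1.682]
contact_force: [0.2, -1.2, 0.0]
grip_width: 21.5
```

arm_command --pt "0.004 0 0 0" --pt "0 0 0 0" --pt "0 0 0 0"

```text
time: 51.0
tool_pos: [568.0, -7.4, 89.4]
tcp_rot: [-1.571, 0.002, -1.681]
contact_force: [0.7, 5.2, -0.3]
grip_width: 21.2
```

arm_command --pt "0.005 0 0 0" --pt "0 0 0 0" --pt "0.001 -0.012 0 0" --pt "0.001 -0.012 0 0" --pt "0.001 -0.012 0 0"

```text
time: 51.5
tool_pos: [567.1, -13.3, 125.8]
tcp_rot: [-1.571, 0.005, -1.68]
contact_force: [0.8, 8.0, 0.0]
grip_width: 21.5
```

arm_command --pt "0.003 -0.0115 0 0" --pt "0.003 -0.0115 0 0" --pt "0.003 -0.0115 0 0" --pt "0.005 -0.011 0 0" --pt "0.005 -0.011 0 0"

```text
time: 52.0
tool_pos: [565.0, -34.7, 182.7]
tcp_rot: [-1.57, 0.002, -1.681]
contact_force: [-0.2, 4.5, 0.4]
grip_width: 21.7
```

arm_command --pt "0.005 -0.011 0 0" --pt "0.007 -0.01 0 0" --pt "0.007 -0.01 0 0" --pt "0.007 -0.01 0 0" --pt "0.0084 -0.0084 0 0"

```text
time: 52.5
tool_pos: [561.1, -70.6, 232.0]
tcp_rot: [-1.571, -0.0, -1.682]
contact_force: [-0.2, 1.2, 0.4]
grip_width: 21.1
```

arm_command --pt "0.0084 -0.0084 0 0" --pt "0.0084 -0.0084 0 0" --pt "0.0098 -0.0068 0 0" --pt "0.0098 -0.0068 0 0" --pt "0.0098 -0.0068 0 0"

```text
time: 53.0
tool_pos: [555.8, -116.6, 268.7]
tcp_rot: [-1.571, -0.0, -1.682]
contact_force: [0.7, 0.6, -1.2]
grip_width: 21.2
```

arm_command --pt "0.0105 -0.005 0 0" --pt "0.0105 -0.005 0 0" --pt "0 0 0 0" --pt "0 0 0 0"

```text
time: 53.4
tool_pos: [553.6, -136.7, 278.3]
tcp_rot: [-1.571, 0.0, -1.682]
contact_force: [0.1, 0.6, -0.1]
grip_width: 20.8
```

```bash
python3 - <<'E'
from h import *
np.set_printoptions(precision=4,suppress=True)
tilt(); tilt(('scene',),30,100)
C=np.array([701,-78]);a=np.radians(-6.3);e=np.array([np.cos(a),np.sin(a)]);d=np.array([np.sin(a),-np.cos(a)])
P=C+e*17+d*(20-72); print(P); go(P[0],P[1],338,-6.3)
E
```

```text
tilt [(0.91, 71), (0.55, 86), (0.5, 89), (0.41, 68), (0.32, 92)]
tilt [(0.89, 71), (0.56, 74), (0.56, 68), (0.44, 77), (0.11, 92)]
[723.6035 -28.1795]
t 53.5 pos [ 553.6 -136.2  278.1] jaw -6.3 xh -96.3 SHIFT [-0.1261 -0.06    0.157 ] TWIST -0.02 j6 -0.27 F [-0.   1.4 -0.5]
```

arm_command --pt "-0.01 -0.025 0 0" --pt "-0.02 -0.025 0 0" --pt "-0.024 -0.01 0.037 0" --pt "-0.024 0 0.04 0" --pt "-0.024 0 0.04 0"

```text
time: 54.0
tool_pos: [682.5, -46.8, 339.3]
tcp_rot: [-1.569, -0.001, -1.681]
contact_force: [2.1, -1.8, 0.1]
grip_width: 21.2
```

arm_command --pt "-0.024 0 0.04 0" --pt "0 0 0 0" --pt "0 0 0 0" --pt "0 0 0 0"

```text
time: 54.4
tool_pos: [722.9, -28.8, 338.8]
tcp_rot: [-1.571, -0.001, -1.682]
contact_force: [-0.5, 0.6, 0.1]
grip_width: 20.9
```

```bash
python3 - <<'E'
from h import *
np.set_printoptions(precision=4,suppress=True)
tilt(); go(723.6,-28,338,-6.3)
E
```

```text
tilt [(1.0, 68), (0.95, 65), (0.64, 71), (0.45, 80), (0.45, 77)]
t 54.45 pos [722.6 -29.1 339.9] jaw -6.4 xh -96.4 SHIFT [-0.0012  0.0019  0.0008] TWIST -0.07 j6 -0.03 F [ 0.4 -0.4 -0.4]
```

arm_command --pt "-0.006 0 0 0" --pt "0 0.02 0 0" --pt "0 0.02 0 0" --pt "0 0.02 0 0" --pt "0 0.02 0 0"

```text
time: 54.95
tool_pos: [723.5, -22.7, 259.7]
tcp_rot: [-1.569, -0.0, -1.682]
contact_force: [0.6, -0.4, -1.4]
grip_width: 20.8
```

arm_command --pt "0 0.02 0 0" --pt "0 0.02 0 0" --pt "0 0.008 0 0" --pt "0 0 0 0" --pt "0 0 0 0"

```text
time: 55.45
tool_pos: [724.6, -22.7, 212.3]
tcp_rot: [-1.568, -0.0, -1.682]
contact_force: [0.6, -0.8, -0.3]
grip_width: 21.0
```

arm_command --pt "0 0.004 0 0" --pt "0 0 0 0"

```text
time: 55.65
tool_pos: [724.4, -22.7, 206.9]
tcp_rot: [-1.57, -0.0, -1.682]
contact_force: [0.0, 0.1, -1.0]
grip_width: 21.0
```

arm_command --pt "0 0 0 0" --pt "0 0 0 0" --pt "0 0 0 0" --pt "0 0 0 0" --pt "0 0 0 0" --claw 155

```text
time: 56.15
tool_pos: [724.4, -22.6, 206.4]
tcp_rot: [-1.571, -0.0, -1.681]
contact_force: [0.6, 0.3, -0.2]
grip_width: 36.2
```

arm_command --pt "0 -0.02 0 0" --pt "0 -0.03 0 0" --pt "0 -0.03 0 0" --pt "0 -0.03 0 0" --pt "0 0 0 0"

```text
time: 56.65
tool_pos: [725.5, -22.8, 322.2]
tcp_rot: [-1.561, -0.0, -1.681]
contact_force: [-0.3, -0.1, 0.5]
grip_width: 35.6
```

```bash
python3 - <<'E'
from h import *
np.set_printoptions(precision=1,suppress=True)
p=cap('scene'); save(p,'s30.png')
for c,h,L in paddles(p): print(c,h,L)
g=p['img'].min(2)
for r in range(198,262,6): print(r,[(int(a[0]),int(a[-1])) for a in np.split(x:=np.where(g[r,320:400]>140)[0]+320,np.where(np.diff(x)>1)[0]+1) if len(a)])
np.set_printoptions(precision=4,suppress=True)
go(615,363.5,120,-66.2)
E
```

```text
File "<stdin>", line 6
SyntaxError: assignment expression cannot be used in a comprehension iterable expression
```

```bash
cat >> h.py <<'E'
def runs(p,rows,a,b,th=140):
    g=p['img'].min(2)
    for r in rows:
        x=np.where(g[r,a:b]>th)[0]+a
        if len(x): print(r,[(int(k[0]),int(k[-1])) for k in np.split(x,np.where(np.diff(x)>1)[0]+1)])
E
python3 - <<'E'
from h import *
np.set_printoptions(precision=1,suppress=True)
p=cap('scene'); save(p,'s30.png')
for c,h,L in paddles(p): print(c,h,L)
runs(p,range(198,262,6),320,400)
np.set_printoptions(precision=4,suppress=True)
go(615,363.5,120,-66.2)
E
```

```text
[493.4 412.8] 22.586410328885425 220.9594685372563
[621.   37.4] -57.46773950200924 164.97236201387216
204 [(353, 357), (360, 360)]
222 [(356, 363), (366, 366), (379, 387)]
228 [(320, 365), (368, 368), (374, 383), (385, 389)]
234 [(320, 367), (370, 378), (383, 386)]
240 [(320, 340), (365, 371), (377, 382)]
246 [(361, 366), (373, 378)]
252 [(356, 361), (367, 373)]
258 [(352, 356), (364, 368), (399, 399)]
t 56.7 pos [725.  -22.7 319.2] jaw -6.3 xh -96.3 SHIFT [-0.3717  0.1983 -0.1531] TWIST 59.86 j6 -0.03 F [-0.1  0.3 -0.7]
```

arm_command --pt "-0.0372 0 -0.0153 0" --pt "-0.0372 0 -0.0153 0" --pt "-0.0372 0 -0.0153 0" --pt "-0.0372 0 -0.0153 0" --pt "-0.0372 0 -0.0153 0"

```text
time: 57.2
tool_pos: [667.8, 172.0, 314.7]
tcp_rot: [-1.573, -0.001, -1.682]
contact_force: [0.5, 0.9, -0.1]
grip_width: 36.0
```

arm_command --pt "-0.0372 0 -0.0153 0" --pt "-0.0372 0 -0.0153 0" --pt "-0.0372 0 -0.0153 0" --pt "-0.0372 0 -0.0153 0" --pt "-0.0372 0 -0.0153 0"

```text
time: 57.7
tool_pos: [612.3, 365.4, 314.6]
tcp_rot: [-1.573, -0.002, -1.681]
contact_force: [0.7, 0.6, -1.3]
grip_width: 35.8
```

arm_command --pt "0 0.02 0 8" --pt "0 0.03 0 8" --pt "0 0.03 0 8" --pt "0 0.03 0 8" --pt "0 0.03 0 8"

```text
time: 58.2
tool_pos: [612.4, 363.6, 173.4]
tcp_rot: [-1.572, -0.003, -2.385]
contact_force: [-0.3, -0.3, 0.3]
grip_width: 36.2
```

arm_command --pt "0 0.03 0 8" --pt "0 0.028 0 8" --pt "0 0 0 3.9" --pt "0 0 0 0" --pt "0 0 0 0"

```text
time: 58.7
tool_pos: [613.2, 363.9, 118.0]
tcp_rot: [-1.571, -0.0, -2.725]
contact_force: [-0.5, -0.2, -0.1]
grip_width: 35.6
```

```bash
python3 - <<'E'
from h import *
np.set_printoptions(precision=4,suppress=True)
go(615,363.5,14,-66.2)
p=cap('wrist'); save(p,'w31.png'); blades(p); print(px(p,[615,363.5,12]))
E
```

```text
t 58.7 pos [613.2 363.9 118. ] jaw -66.1 xh -156.1 SHIFT [-0.0015  0.104   0.0011] TWIST 0.07 j6 1.58 F [-0.5 -0.2 -0.1]
183 [(200, 223, array([592.9, 454.6]))]
189 [(201, 223, array([587.9, 452.5])), (304, 327, array([625. , 368.4]))]
195 [(201, 224, array([582.8, 450.3])), (304, 327, array([620. , 366.2]))]
201 [(202, 224, array([577.7, 448.2])), (304, 327, array([614.9, 363.9]))]
207 [(202, 225, array([572.5, 446. ])), (304, 327, array([609.7, 361.7]))]
213 [(203, 225, array([567.2, 443.7])), (304, 327, array([604.5, 359.3]))]
219 [(203, 225, array([561.7, 441.9])), (304, 327, array([599.2, 357. ]))]
225 [(204, 226, array([556.6, 439.2])), (304, 327, array([593.9, 354.6]))]
231 [(207, 221, array([550.5, 438.2])), (304, 327, array([588.5, 352.2]))]
237 [(207, 221, array([544.8, 436.3])), (309, 323, array([583.2, 349.4]))]
[316.016  201.0538]
```

arm_command --pt "0.001 0.03 0 0" --pt "0 0.03 0 0" --pt "0 0.025 0 0" --pt "0 0.013 0 0" --pt "0 0.006 0 0"

```text
time: 59.25
tool_pos: [612.1, 363.4, 13.5]
tcp_rot: [-1.571, -0.001, -2.726]
contact_force: [-0.9, -0.6, 0.5]
grip_width: 36.0
```

arm_command --pt "0 0 0 0" --pt "0 0 0 0"

```text
time: 59.45
tool_pos: [613.3, 364.0, 15.9]
tcp_rot: [-1.571, 0.003, -2.727]
contact_force: [-0.3, 0.2, 0.6]
grip_width: 36.3
```

arm_command --pt "0 0 0 0" --pt "0 0 0 0" --pt "0 0 0 0" --pt "0 0 0 0" --pt "0 0 0 0" --claw 255

```text
time: 59.95
tool_pos: [612.9, 363.8, 15.1]
tcp_rot: [-1.571, 0.001, -2.727]
contact_force: [1.1, 0.9, 3.8]
grip_width: 21.4
```

arm_command --pt "0 0 0 0" --pt "0 -0.01 0 0" --pt "0 -0.03 0 0" --pt "0 -0.04 0 0" --pt "0 -0.04 0 0"

```text
time: 60.45
tool_pos: [611.7, 363.3, 135.1]
tcp_rot: [-1.571, -0.002, -2.727]
contact_force: [1.1, -0.2, -0.3]
grip_width: 21.5
```

arm_command --pt "0 -0.03 0 0" --pt "0 0 0 0" --pt "0 0 0 0"

```text
time: 60.75
tool_pos: [612.3, 363.5, 164.8]
tcp_rot: [-1.571, 0.0, -2.727]
contact_force: [-0.5, 0.1, -1.7]
grip_width: 20.9
```

```bash
python3 - <<'E'
from h import *
np.set_printoptions(precision=4,suppress=True)
go(570,18,88,-6.3); tilt()
E
```

```text
t 60.75 pos [612.3 363.5 164.8] jaw -66.2 xh -156.2 SHIFT [0.1779 0.0768 0.2992] TWIST -59.94 j6 1.58 F [-0.5  0.1 -1.7]
tilt [(0.77, 5), (0.77, 2), (0.32, -4), (0.32, -7), (0.32, -10)]
```

arm_command --pt "0.0198 0 0.0332 0" --pt "0.0198 0 0.0332 0" --pt "0.0198 0 0.0332 0" --pt "0.0198 0 0.0332 0" --pt "0.0198 0 0.0332 0"

```text
time: 61.3
tool_pos: [587.1, 170.1, 162.2]
tcp_rot: [-1.572, -0.004, -2.727]
contact_force: [1.2, -0.9, -0.5]
grip_width: 21.2
```

arm_command --pt "0.0198 0 0.0332 0" --pt "0.0198 0 0.0332 0" --pt "0.0198 0 0.0332 0" --pt "0.0198 0 0.0332 0" --pt "0 0 0 -8"

```text
time: 61.8
tool_pos: [568.1, 14.0, 162.4]
tcp_rot: [-1.572, -0.004, -2.59]
contact_force: [-0.8, 0.6, 0.1]
grip_width: 21.4
```

arm_command --pt "0 0 0 -8" --pt "0 0 0 -8" --pt "0 0 0 -8" --pt "0 0 0 -8" --pt "0 0 0 -8"

```text
time: 62.3
tool_pos: [568.4, 18.4, 162.3]
tcp_rot: [-1.575, -0.001, -1.884]
contact_force: [0.1, -0.1, -0.5]
grip_width: 21.3
```

arm_command --pt "0 0 0 -8" --pt "0 0.04 0 -4" --pt "0 0.036 0 0" --pt "0.01 0 0 0" --pt "0.01 0 0 0"

```text
time: 62.8
tool_pos: [566.7, -2.1, 87.5]
tcp_rot: [-1.574, -0.0, -1.679]
contact_force: [0.4, 0.6, -0.7]
grip_width: 21.6
```

arm_command --pt "0.004 0 0 0" --pt "0 0 0 0" --pt "0 0 0 0"

```text
time: 63.1
tool_pos: [568.2, -4.7, 90.5]
tcp_rot: [-1.568, 0.003, -1.681]
contact_force: [0.2, 8.0, 0.3]
grip_width: 21.2
```

arm_command --pt "0.004 0 0 0" --pt "0 0 0 0" --pt "0 0 0 0"

```text
time: 63.4
tool_pos: [567.8, -5.0, 90.6]
tcp_rot: [-1.568, 0.008, -1.681]
contact_force: [2.4, 22.3, -0.6]
grip_width: 21.7
```

```bash
python3 - <<'E'
from h import *
np.set_printoptions(precision=4,suppress=True)
go(570,-9,88,-6.3); tilt()
E
```

```text
t 63.4 pos [567.8  -5.   90.6] jaw -6.3 xh -96.3 SHIFT [0.0037 0.0026 0.0026] TWIST -0.02 j6 -0.04 F [ 2.4 22.3 -0.6]
tilt [(1.0, 5), (1.0, 2), (0.95, -1), (0.73, 29), (0.68, 26)]
```

arm_command --pt "0.001 -0.012 0 0" --pt "0.001 -0.012 0 0" --pt "0.001 -0.012 0 0" --pt "0.003 -0.0115 0 0" --pt "0.003 -0.0115 0 0"

```text
time: 63.95
tool_pos: [566.7, -17.5, 150.4]
tcp_rot: [-1.567, 0.003, -1.68]
contact_force: [0.4, 4.5, 0.6]
grip_width: 21.0
```

arm_command --pt "0.003 -0.0115 0 0" --pt "0.005 -0.011 0 0" --pt "0.005 -0.011 0 0" --pt "0.005 -0.011 0 0" --pt "0.007 -0.01 0 0"

```text
time: 64.45
tool_pos: [563.1, -43.8, 203.4]
tcp_rot: [-1.57, 0.0, -1.68]
contact_force: [1.2, 3.7, 1.2]
grip_width: 20.9
```

arm_command --pt "0.007 -0.01 0 0" --pt "0.007 -0.01 0 0" --pt "0.0084 -0.0084 0 0" --pt "0.0084 -0.0084 0 0" --pt "0.0084 -0.0084 0 0"

```text
time: 64.95
tool_pos: [558.5, -83.3, 247.5]
tcp_rot: [-1.571, -0.0, -1.68]
contact_force: [-0.2, -0.1, -0.6]
grip_width: 20.7
```

arm_command --pt "0.0098 -0.0068 0 0" --pt "0.0098 -0.0068 0 0" --pt "0.0098 -0.0068 0 0" --pt "0.0105 -0.005 0 0" --pt "0.0105 -0.005 0 0"

```text
time: 65.45
tool_pos: [553.1, -133.3, 277.9]
tcp_rot: [-1.571, -0.0, -1.68]
contact_force: [-0.2, 0.8, -1.0]
grip_width: 20.9
```

arm_command --pt "0.011 -0.0045 0 0" --pt "0.011 -0.0035 0 0" --pt "0.011 -0.003 0 0" --pt "0 0 0 0" --pt "0 0 0 0"

```text
time: 65.95
tool_pos: [549.6, -165.4, 288.3]
tcp_rot: [-1.571, 0.0, -1.68]
contact_force: [0.3, 0.9, 0.0]
grip_width: 20.8
```

```bash
python3 - <<'E'
from h import *
np.set_printoptions(precision=4,suppress=True)
tilt()
C=np.array([701,-78]);a=np.radians(-6.3);e=np.array([np.cos(a),np.sin(a)]);d=np.array([np.sin(a),-np.cos(a)])
P=C+d*(30-45); print(P); go(P[0],P[1],350,-6.3)
E
```

```text
tilt [(0.5, 95), (0.41, 98), (0.32, 80), (0.27, 44), (0.18, 74)]
[702.646  -63.0906]
t 66.0 pos [ 549.6 -165.   288.3] jaw -6.2 xh -96.2 SHIFT [-0.118  -0.0618  0.141 ] TWIST 0.05 j6 -0.32 F [ 0.6  0.3 -0.7]
```

arm_command --pt "-0.015 -0.025 0 0" --pt "-0.02 -0.028 0.012 0" --pt "-0.021 0 0.032 0" --pt "-0.021 0 0.032 0" --pt "-0.021 0 0.032 0"

```text
time: 66.5
tool_pos: [668.7, -78.2, 341.8]
tcp_rot: [-1.57, -0.001, -1.679]
contact_force: [0.7, -0.6, -0.7]
grip_width: 20.8
```

arm_command --pt "-0.02 0 0.033 0" --pt "0 0 0 0" --pt "0 0 0 0" --pt "0 0 0 0"

```text
time: 66.9
tool_pos: [702.0, -63.4, 341.7]
tcp_rot: [-1.571, -0.0, -1.68]
contact_force: [-0.1, 0.1, 0.1]
grip_width: 20.5
```

```bash
python3 - <<'E'
from h import *
np.set_printoptions(precision=4,suppress=True)
tilt(('scene',),30,150); go(702.6,-63,342,-6.3)
p=cap('scene'); print([px(p,toolT()[:3,3]-[0,0,k]).round() for k in (0,100,200)])
runs(p,range(150,262,8),320,400)
E
```

```text
tilt [(1.0, 77), (0.8, 74), (0.47, 92), (0.47, 86), (0.47, 83)]
t 66.95 pos [701.9 -63.6 342.5] jaw -6.3 xh -96.3 SHIFT [-0.0007  0.0005  0.0007] TWIST 0.03 j6 -0.09 F [-0.1 -0.7 -1.4]
[array([368., 183.]), array([363., 216.]), array([359., 246.])]
198 [(362, 364)]
206 [(353, 360)]
214 [(354, 356)]
222 [(350, 352), (358, 363), (366, 366), (379, 387)]
230 [(320, 348), (353, 365), (368, 369), (373, 381), (386, 389)]
238 [(320, 344), (359, 361), (367, 372), (377, 379), (381, 383)]
246 [(338, 343), (361, 366), (373, 378)]
254 [(355, 360), (366, 372)]
```

arm_command --pt "0 0.02 0 0" --pt "0 0.02 0 0" --pt "0 0.02 0 0" --pt "0 0.02 0 0" --pt "0 0 0 0"

```text
time: 67.5
tool_pos: [700.9, -63.6, 259.8]
tcp_rot: [-1.575, 0.0, -1.681]
contact_force: [0.2, -1.0, -1.3]
grip_width: 0.4
```

arm_command --pt "0 0.015 0 0" --pt "0 0.01 0 0" --pt "0 0.005 0 0" --pt "0 0 0 0" --pt "0 0 0 0"

```text
time: 68.0
tool_pos: [702.8, -63.3, 232.3]
tcp_rot: [-1.57, -0.0, -1.68]
contact_force: [0.7, -0.8, 0.7]
grip_width: 0.4
```

The grip shut to 0.4 mm, so the paddle slipped out over the cup. Backing up to see where it went.

arm_command --pt "0 -0.03 0 0" --pt "0 -0.03 0 0" --pt "0 -0.03 0 0" --pt "0 -0.03 0 0" --pt "0 0 0 0"

```text
time: 68.5
tool_pos: [703.7, -63.3, 357.9]
tcp_rot: [-1.56, -0.001, -1.68]
contact_force: [-0.1, 0.4, 0.6]
grip_width: 0.3
```

```bash
python3 - <<'E'
from h import *
np.set_printoptions(precision=1,suppress=True)
p=cap('scene'); save(p,'s40.png')
runs(p,range(190,300,5),320,410)
for c,h,L in paddles(p): print(c,h,L)
cuppaddles(p)
cv2.imwrite('pics/last.png',cv2.resize(p['img'][150:320,240:480,::-1],None,fx=3.2,fy=3.2,interpolation=cv2.INTER_CUBIC))
E
```

```text
200 [(349, 354), (358, 359)]
205 [(353, 358), (360, 361)]
220 [(365, 366), (375, 376), (380, 385)]
225 [(327, 364), (367, 367), (373, 385)]
230 [(320, 366), (369, 381), (387, 390)]
235 [(320, 374), (376, 377), (382, 390)]
240 [(320, 340), (361, 364), (368, 371), (377, 385)]
245 [(357, 360), (364, 367), (372, 379)]
250 [(354, 356), (360, 363), (367, 374)]
255 [(350, 353), (357, 359), (362, 367)]
260 [(346, 349), (353, 355), (357, 363)]
265 [(344, 345), (349, 357)]
290 [(399, 409)]
295 [(400, 409)]
[493.4 412.9] 22.57228208231277 220.96239553027226
[608.5  34.4] -54.518623465119994 203.3393428823704
cup px [354. 245.] [349. 282.]
[353 199  13  11  57] [358. 206.]
[ 299  208   93   60 1968] [344. 234.]
[399 287  12  11 103] [404. 292.]
```

The scene rows through the cup now show three parallel paddles in it, so the third fell in where intended. Now the last one; the cup is at `(354,245)` in the scene image.

```bash
python3 - <<'E'
from h import *
np.set_printoptions(precision=4,suppress=True)
go(580.7,449.4,140,-67)
E
```

```text
t 68.55 pos [703.3 -63.3 354.9] jaw -6.2 xh -96.2 SHIFT [-0.4965  0.2134 -0.1789] TWIST 60.76 j6 -0.09 F [ 0.3  0.4 -0.7]
```

arm_command --pt "-0.0382 0 -0.0137 0" --pt "-0.0382 0 -0.0137 0" --pt "-0.0382 0 -0.0137 0" --pt "-0.0382 0 -0.0137 0" --pt "-0.0382 0 -0.0137 0" --claw 150

```text
time: 69.05
tool_pos: [654.4, 135.5, 350.4]
tcp_rot: [-1.573, -0.0, -1.68]
contact_force: [0.3, 0.5, 0.9]
grip_width: 35.3
```

arm_command --pt "-0.0382 0 -0.0137 0" --pt "-0.0382 0 -0.0137 0" --pt "-0.0382 0 -0.0137 0" --pt "-0.0382 0 -0.0137 0" --pt "-0.0382 0 -0.0137 0"

```text
time: 69.55
tool_pos: [607.1, 332.9, 350.4]
tcp_rot: [-1.572, -0.001, -1.68]
contact_force: [0.7, 0.7, -0.4]
grip_width: 37.7
```

arm_command --pt "-0.0382 0 -0.0137 0" --pt "-0.0382 0 -0.0137 0" --pt "-0.0382 0 -0.0137 0" --pt "0 0.02 0 8" --pt "0 0.03 0 8"

```text
time: 70.05
tool_pos: [579.1, 451.9, 300.9]
tcp_rot: [-1.569, 0.002, -1.962]
contact_force: [1.2, 0.4, 0.4]
grip_width: 37.8
```

arm_command --pt "0 0.03 0 8" --pt "0 0.03 0 8" --pt "0 0.03 0 8" --pt "0 0.03 0 8" --pt "0 0.03 0 8"

```text
time: 70.55
tool_pos: [578.9, 449.3, 149.1]
tcp_rot: [-1.571, -0.002, -2.663]
contact_force: [-0.2, 1.0, 0.1]
grip_width: 37.5
```

arm_command --pt "0 0.02 0 4.8" --pt "0 0 0 0" --pt "0 0 0 0"

```text
time: 70.85
tool_pos: [579.4, 449.7, 131.2]
tcp_rot: [-1.571, -0.001, -2.739]
contact_force: [0.8, -0.3, 0.8]
grip_width: 37.5
```

```bash
python3 - <<'E'
from h import *
np.set_printoptions(precision=4,suppress=True)
go(580.7,449.4,13,-67)
p=cap('wrist'); save(p,'w41.png'); blades(p)
E
```

```text
t 70.85 pos [579.4 449.7 131.2] jaw -66.9 xh -156.9 SHIFT [-0.0012  0.1182  0.0007] TWIST 0.09 j6 1.72 F [ 0.8 -0.3  0.8]
```

```bash
python3 - <<'E'
from h import *
p=cap('wrist'); g=p['img'].min(2)
for th in (190,210,225):
    print(th); runs(p,(180,190,200,210,220,230),240,400,th)
q=cap('scene')
for c,h,L in paddles(q): print(c,h,L)
print(px(p,[593.5,455,12]),px(p,[580.7,449.4,12]))
E
```

```text
190
190 [(305, 325)]
200 [(305, 325)]
210 [(305, 325)]
220 [(305, 324)]
230 [(309, 320)]
210
190 [(306, 324)]
200 [(306, 306), (308, 324)]
210 [(317, 317), (322, 323)]
225
[493.42030209 412.8426979 ] 22.62784228895201 220.95080747865435
[608.45991597  34.33638317] -54.7765295186753 203.31943406995254
[315.49209779 183.69584766] [315.63061503 198.12994488]
```

arm_command --pt "0.002 0.03 0 0" --pt "0 0.03 0 0" --pt "0 0.03 0 0" --pt "0 0.02 0 0" --pt "0 0.01 0 0"

```text
time: 71.5
tool_pos: [577.4, 448.7, 10.7]
tcp_rot: [-1.57, -0.001, -2.74]
contact_force: [-11.2, -6.4, 55.8]
grip_width: 38.1
```

arm_command --pt "0 0 0 0" --pt "0 0 0 0" --pt "0 0 0 0"

```text
time: 71.8
tool_pos: [578.4, 449.4, 12.8]
tcp_rot: [-1.571, 0.002, -2.741]
contact_force: [0.8, -0.2, 0.3]
grip_width: 37.5
```

```bash
python3 - <<'E'
from h import *
np.set_printoptions(precision=4,suppress=True)
go(578,449,11.5,-67)
E
```

```text
t 71.8 pos [578.4 449.4  12.8] jaw -67.0 xh -157.0 SHIFT [0.0006 0.0013 0.0002] TWIST -0.03 j6 1.73 F [ 0.8 -0.2  0.3]
```

arm_command --pt "0 0 0 0" --pt "0 0 0 0" --pt "0 0 0 0" --pt "0 0 0 0" --pt "0 0 0 0" --claw 255

```text
time: 72.3
tool_pos: [577.9, 449.0, 11.7]
tcp_rot: [-1.571, 0.0, -2.741]
contact_force: [0.4, 0.5, 1.6]
grip_width: 21.6
```

arm_command --pt "0 0 0 0" --pt "0 -0.01 0 0" --pt "0 -0.03 0 0" --pt "0 -0.04 0 0" --pt "0 -0.04 0 0"

```text
time: 72.8
tool_pos: [577.4, 448.8, 132.8]
tcp_rot: [-1.571, -0.001, -2.741]
contact_force: [0.7, -0.1, -0.4]
grip_width: 21.5
```

arm_command --pt "0 -0.03 0 0" --pt "0 0 0 0" --pt "0 0 0 0"

```text
time: 73.1
tool_pos: [577.8, 449.1, 162.4]
tcp_rot: [-1.571, 0.001, -2.741]
contact_force: [-0.2, 0.5, -1.0]
grip_width: 21.5
```

```bash
python3 - <<'E'
from h import *
np.set_printoptions(precision=4,suppress=True)
go(570,18,88,-6.3); tilt()
E
```

```text
t 73.1 pos [577.8 449.1 162.4] jaw -67.0 xh -157.0 SHIFT [0.1755 0.0741 0.3939] TWIST -60.74 j6 1.73 F [-0.2  0.5 -1. ]
tilt [(0.77, 2), (0.68, -1), (0.32, 5), (0.27, 8), (0.23, 17)]
```

arm_command --pt "0.016 0 0.0358 0" --pt "0.016 0 0.0358 0" --pt "0.016 0 0.0358 0" --pt "0.016 0 0.0358 0" --pt "0.016 0 0.0358 0"

```text
time: 73.65
tool_pos: [572.6, 251.2, 159.4]
tcp_rot: [-1.571, -0.004, -2.741]
contact_force: [0.1, 0.4, -0.8]
grip_width: 21.2
```

arm_command --pt "0.016 0 0.0358 0" --pt "0.016 0 0.0358 0" --pt "0.016 0 0.0358 0" --pt "0.016 0 0.0358 0" --pt "0.016 0 0.0358 0"

```text
time: 74.15
tool_pos: [568.7, 55.4, 159.7]
tcp_rot: [-1.572, -0.003, -2.741]
contact_force: [0.6, -0.7, -1.2]
grip_width: 21.4
```

arm_command --pt "0.016 0 0.0358 0" --pt "0 0 0 -8" --pt "0 0 0 -8" --pt "0 0 0 -8" --pt "0 0 0 -8"

```text
time: 74.65
tool_pos: [568.1, 17.6, 159.6]
tcp_rot: [-1.574, -0.002, -2.177]
contact_force: [0.0, 0.6, -0.6]
grip_width: 21.5
```

arm_command --pt "0 0 0 -8" --pt "0 0 0 -8" --pt "0 0 0 -8" --pt "0 0.04 0 -4.7" --pt "0 0.034 0 0"

```text
time: 75.15
tool_pos: [568.3, 17.9, 85.4]
tcp_rot: [-1.572, -0.0, -1.679]
contact_force: [0.2, 0.1, -1.1]
grip_width: 21.1
```

arm_command --pt "0.01 0 0 0" --pt "0.01 0 0 0" --pt "0.004 0 0 0" --pt "0 0 0 0" --pt "0 0 0 0"

```text
time: 75.65
tool_pos: [567.4, -6.7, 89.0]
tcp_rot: [-1.568, -0.0, -1.682]
contact_force: [1.2, -0.2, -0.3]
grip_width: 21.3
```

arm_command --pt "0.004 0 0 0" --pt "0 0 0 0" --pt "0 0 0 0"

```text
time: 75.95
tool_pos: [566.7, -7.0, 88.3]
tcp_rot: [-1.569, 0.005, -1.682]
contact_force: [2.1, 13.4, 0.4]
grip_width: 21.5
```

```bash
python3 - <<'E'
from h import *
np.set_printoptions(precision=4,suppress=True)
go(570,-9,88,-6.3); tilt()
E
```

```text
t 75.95 pos [566.7  -7.   88.3] jaw -6.3 xh -96.3 SHIFT [0.0016 0.0003 0.0035] TWIST -0.05 j6 -0.04 F [ 2.1 13.4  0.4]
tilt [(1.0, 2), (1.0, -1), (0.73, 5), (0.73, -4), (0.64, 29)]
```

arm_command --pt "0.003 -0.012 0 0" --pt "0.001 -0.012 0 0" --pt "0.001 -0.012 0 0" --pt "0.003 -0.0115 0 0" --pt "0.003 -0.0115 0 0"

```text
time: 76.5
tool_pos: [565.5, -19.2, 148.0]
tcp_rot: [-1.569, 0.003, -1.681]
contact_force: [1.4, 6.1, -0.4]
grip_width: 21.3
```

arm_command --pt "0.003 -0.0115 0 0" --pt "0.005 -0.011 0 0" --pt "0.005 -0.011 0 0" --pt "0.005 -0.011 0 0" --pt "0.007 -0.01 0 0"

```text
time: 77.0
tool_pos: [562.3, -46.2, 202.1]
tcp_rot: [-1.57, 0.0, -1.681]
contact_force: [1.2, 3.8, 0.7]
grip_width: 21.4
```

arm_command --pt "0.007 -0.01 0 0" --pt "0.007 -0.01 0 0" --pt "0.0084 -0.0084 0 0" --pt "0.0084 -0.0084 0 0" --pt "0.0084 -0.0084 0 0"

```text
time: 77.5
tool_pos: [557.7, -85.9, 246.7]
tcp_rot: [-1.571, -0.001, -1.682]
contact_force: [0.3, 0.7, -1.1]
grip_width: 21.1
```

arm_command --pt "0.0098 -0.0068 0 0" --pt "0.0098 -0.0068 0 0" --pt "0.0098 -0.0068 0 0" --pt "0.0105 -0.005 0 0" --pt "0.0105 -0.005 0 0"

```text
time: 78.0
tool_pos: [552.2, -135.8, 277.0]
tcp_rot: [-1.571, -0.0, -1.682]
contact_force: [-0.2, 1.7, -0.7]
grip_width: 20.8
```

arm_command --pt "0.011 -0.0045 0 0" --pt "0.01 -0.003 0 0" --pt "0 0 0 0" --pt "0 0 0 0"

```text
time: 78.4
tool_pos: [549.9, -156.0, 284.0]
tcp_rot: [-1.571, 0.0, -1.682]
contact_force: [-0.0, 1.4, -0.7]
grip_width: 21.3
```

```bash
python3 - <<'E'
from h import *
np.set_printoptions(precision=4,suppress=True)
tilt(('scene',),30,100); go(703.5,-57,345,-6.3)
E
```

```text
tilt [(0.89, 77), (0.33, 80), (0.33, 74), (0.11, 92), (0.11, 89)]
t 78.45 pos [ 550.  -155.7  283.9] jaw -6.3 xh -96.3 SHIFT [-0.115  -0.0612  0.1417] TWIST -0.04 j6 -0.3 F [ 0.2  1.3 -1. ]
```

arm_command --pt "-0.015 -0.02 0 0" --pt "-0.02 -0.022 0.008 0" --pt "-0.02 -0.016 0.02 0" --pt "-0.02 0 0.03 0" --pt "-0.02 0 0.03 0"

```text
time: 78.95
tool_pos: [648.9, -70.0, 343.1]
tcp_rot: [-1.569, -0.001, -1.681]
contact_force: [0.8, -0.2, -0.3]
grip_width: 21.5
```

arm_command --pt "-0.02 0 0.03 0" --pt "0 0 0.0237 0" --pt "0 0 0 0" --pt "0 0 0 0"

```text
time: 79.35
tool_pos: [703.5, -56.9, 340.7]
tcp_rot: [-1.573, -0.0, -1.681]
contact_force: [0.4, 0.2, -0.7]
grip_width: 21.4
```

```bash
python3 - <<'E'
from h import *
np.set_printoptions(precision=4,suppress=True)
tilt(('scene',),30,150); go(703,-59,342,-6.3)
print(bot.get_obs()['grip_width'])
E
```

```text
tilt [(1.0, 74), (0.67, 77), (0.47, 80), (0.47, 68), (0.4, 83)]
t 79.4 pos [703.1 -57.  341.7] jaw -6.3 xh -96.3 SHIFT [ 0.002  -0.0003  0.0001] TWIST -0.03 j6 -0.08 F [ 0.  -0.9  0.2]
21.02574378617966
```

arm_command --pt "0 0.02 0 0" --pt "0 0.02 0 0" --pt "0 0.02 0 0" --pt "0 0.015 0 0" --pt "0 0 0 0"

```text
time: 79.9
tool_pos: [701.8, -57.3, 265.7]
tcp_rot: [-1.575, -0.0, -1.682]
contact_force: [-0.3, 0.4, -0.3]
grip_width: 21.6
```

arm_command --pt "0 0.01 0 0" --pt "0 0.01 0 0" --pt "0 0.006 0 0" --pt "0 0 0 0" --pt "0 0 0 0"

```text
time: 80.4
tool_pos: [703.6, -57.2, 241.2]
tcp_rot: [-1.571, -0.0, -1.682]
contact_force: [1.0, -0.2, 0.4]
grip_width: 21.6
```

arm_command --pt "0 0.008 0 0" --pt "0 0.006 0 0" --pt "0 0 0 0" --pt "0 0 0 0"

```text
time: 80.8
tool_pos: [703.4, -57.2, 226.7]
tcp_rot: [-1.572, -0.0, -1.682]
contact_force: [0.7, 0.3, -0.3]
grip_width: 21.8
```

arm_command --pt "0 0.005 0 0" --pt "0 0.004 0 0" --pt "0 0 0 0" --pt "0 0 0 0"

```text
time: 81.2
tool_pos: [703.5, -57.3, 217.9]
tcp_rot: [-1.571, -0.0, -1.682]
contact_force: [0.4, -1.8, -1.0]
grip_width: 21.5
```

```bash
python3 - <<'E'
from h import *
np.set_printoptions(precision=4,suppress=True)
go(703,-59,342,-6.3)
p=cap('scene'); print(px(p,toolT()[:3,3]).round(),px(p,[703,-57,125]).round()); runs(p,range(200,270,5),320,400)
E
```

```text
t 81.2 pos [703.5 -57.3 217.9] jaw -6.3 xh -96.3 SHIFT [ 0.0018 -0.1241 -0.0003] TWIST -0.05 j6 -0.08 F [ 0.4 -1.8 -1. ]
[365. 224.] [361. 250.]
205 [(353, 355)]
225 [(328, 363)]
230 [(320, 362)]
235 [(320, 362), (387, 389)]
240 [(320, 340), (356, 359), (364, 366), (370, 371), (377, 384)]
245 [(353, 356), (361, 362), (366, 366), (372, 376), (378, 380)]
250 [(350, 353), (358, 358), (362, 362), (367, 372)]
255 [(347, 350), (358, 358), (362, 367)]
260 [(345, 347), (354, 354), (357, 362)]
265 [(350, 357)]
```

arm_command --pt "0 0 0 0" --pt "0 0 0 0" --pt "0 0 0 0" --pt "0 0 0 0" --pt "0 0 0 0" --claw 165

```text
time: 81.75
tool_pos: [703.6, -57.0, 218.1]
tcp_rot: [-1.571, -0.0, -1.681]
contact_force: [-0.1, 0.2, 0.5]
grip_width: 32.5
```

arm_command --pt "0 -0.02 0 0" --pt "0 -0.03 0 0" --pt "0 -0.03 0 0" --pt "0 -0.03 0 0" --pt "0 -0.03 0 0"

```text
time: 82.25
tool_pos: [703.3, -57.0, 359.5]
tcp_rot: [-1.571, -0.0, -1.681]
contact_force: [0.2, -0.7, -0.6]
grip_width: 32.3
```

arm_command --pt "0.01 0 -0.04 0" --pt "0.01 0 -0.04 0" --pt "0.01 0 -0.04 0" --pt "0.01 0 -0.04 0" --pt "0 0 -0.04 0"

```text
time: 82.75
tool_pos: [498.5, -75.4, 358.1]
tcp_rot: [-1.57, -0.001, -1.683]
contact_force: [0.0, 0.0, -0.2]
grip_width: 32.2
```

```bash
python3 - <<'E'
from h import *
np.set_printoptions(precision=1,suppress=True)
p=cap('scene'); t=cap('top'); w=cap('wrist'); save(p,'s50.png')
runs(p,range(200,270,5),320,400); print(red(t)); print([r for r in red(p)])
A=cv2.resize(p['img'][130:310,190:480,::-1],(560,348)); B=cv2.resize(t['img'][90:240,140:470,::-1],(528,240)); B=np.hstack([B,np.zeros((240,32,3),np.uint8)])
cv2.imwrite('pics/last.png',np.vstack([A,B]))
for n in('jar','dish','wash_bottle'):
    for d in vision.find_in(p,n)[:1]: print(n,d['confidence'],W(p,d['xyz']))
E
```

```text
200 [(348, 354), (358, 359)]
205 [(353, 358), (360, 361)]
220 [(365, 366), (378, 379), (382, 385)]
225 [(328, 364), (367, 367), (375, 386)]
230 [(320, 366), (368, 383), (387, 390)]
235 [(320, 382), (385, 390)]
240 [(320, 340), (362, 366), (368, 378), (380, 384)]
245 [(359, 362), (364, 370), (374, 380)]
250 [(355, 365), (369, 372)]
255 [(351, 361), (365, 367)]
260 [(347, 356), (360, 362)]
265 [(344, 352), (355, 357)]
[(128, array([401., 154.]), [np.int32(394), np.int32(149), np.int32(14), np.int32(11)]), (100, array([404., 176.]), [np.int32(399), np.int32(171), np.int32(10), np.int32(11)]), (41, array([184., 271.]), [np.int32(181), np.int32(267), np.int32(7), np.int32(8)])]
[(337, array([385., 136.]), [np.int32(356), np.int32(128), np.int32(59), np.int32(18)]), (473, array([226., 266.]), [np.int32(212), np.int32(249), np.int32(29), np.int32(36)]), (60, array([153., 267.]), [np.int32(144), np.int32(256), np.int32(16), np.int32(15)])]
jar 0.73 [696.3  66.9  61.3]
dish 0.56 [355.7 165.6  13.6]
```

View pics/last.png

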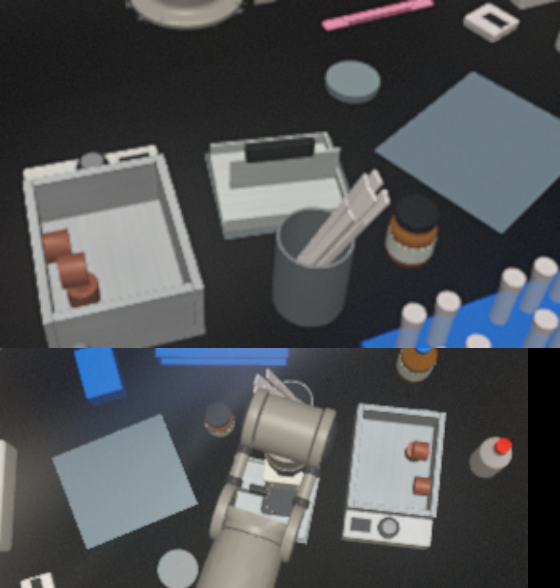

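The last picture shows the paddles in the cup and the drip mat empty. The three stoppers are in the basin, the tray is flat on its mat, and the jar, dish and wash bottle are where they were. Handing in.

```bash
python3 -c "
from h import *
print(bot.get_obs()['time'],bot.get_obs()['contact_force']); print(job.close_job())"
```

```text
83.05 [-0.1803254  -0.41059438  0.22219531]
the job is handed in; nothing more can be done
None
```

I finished every step of the wash-up in the order asked and handed the job in at about 83 s of the 210 s allowed.

- **Stoppers:** I tipped the tray by pivoting it in the grip against the bath wall. All three stoppers slid into the basin, and the robot never touched them.
- **Start button:** I pressed it after tipping. Force rose from 2.7 to 5.7 N and then hit a hard stop at about 6 mm of travel. I read that as fully down, and I pressed it twice to be sure.
- **Tray:** It is flat on its mat. The first set-down was about 13 mm off, so I picked it up again and recentred it. Its heading is about 1–2° off how it started.
- **Paddles:** All four are in the holder cup, each swung upright by pressing its free end against the bath's outer wall. One paddle had been knocked aside before I reached it, so I measured it again. The third slipped out of the grip above the cup and fell in by itself.

**Final picture:** It shows the stoppers in the basin, the drip mat empty and the paddles leaning together in the cup. I didn't count them individually. The jar, dish and wash bottle look unmoved, though the network did not find the wash bottle in that last view.

**Checks that stood out:** The fingertips briefly touched the drip mat at about 56 N while I was picking up the last paddle. That is under the 120 N wrist limit, and it was the fingertips rather than the gripper's body. The bar also slipped about 20 mm in the grip during tipping, which is why the tray needed the second placing.

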